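# Stow the bottle opener in the swivel-lid patio caddy

## Robot

A 6-joint arm with a two-finger parallel gripper is mounted at the origin on the work surface. World frame = base frame: x ahead of the robot, y to its left, z up, the work surface at z = 0. Lengths are in m, angles in rad, forces in N, time in s.
With the tool pointing down it reaches from about 0.3 to 0.825 m from the base axis. Payload 5.4 kg.
Tool frame: the origin (TCP) lies on the mounting face of the last link; the fingertips stand 190 mm ahead of it and the grasp point (between the pads) lies 171 mm ahead of it; z points along the fingers, x is the direction in which the jaws open and shut, and the axes are right-handed (so a half turn about z gives the same grasp; the last joint's range is limited). The gripper opens to 92 mm and grips with 3 to 60 N. Pads are 20 mm wide; open, the fingers measure 128 mm over their backs; the gripper's body (75 mm by 189 mm) begins 69 mm behind the grasp point.
Start: joints at [-1.336, 0.158, 1.597, -0, 1.386, -0.21], TCP at [0.247, -0.519, 0.405] pointing down, gripper open.
Joint ranges: [-2.91, 2.91], [-0.94, 2.29], [0.18, 2.7], [-1.29, 4.43], [0.17, 2.64], [-3, 3]. Speed limits (rad/s): [2.57, 2.57, 3.14, 3.14, 3.14, 3.14].

## Interface

Orientations are given as [roll, pitch, yaw] about the fixed x, y, z axes, in that order (R = Rz(yaw) Ry(pitch) Rx(roll)).
In Python, from bench import get_state, snapshot, camera_info, sign_off gives the robot as it stands.
- The arm moves only by the tool step_arm, never from a script. Its argument "motion" is text: rows parted by semicolons, each of 7 numbers parted by spaces: the opening, from -1 (shut) to 1 (fully open), then the shift along the tool's x, y, z in cm, then the turn, a rotation vector about the tool's x, y, z in rad. A call has exactly 8 rows; each row is the pose to reach, as a shift and turn from the pose measured when the call began, along the tool's axes at that moment; what a row does not reach only later rows make up. A row lasts 1/12 s, in which the tool goes at most 41.7 mm and 7.16 degrees, less where a joint would pass 70% of its speed; a pose out of reach is approached as far as the arm can. A call with a gripper value outside its range is refused whole. The fingers move at their own pace and stop on an object; "force" is the grip in N (left out, the last holds). Time passes only in rows, so rows that repeat a pose let the fingers close, or fill a call up. It gives the time, the measured TCP pose, the force and the opening at its end, in the units of the state.
- get_state(): the state, without advancing time (a new reading comes with each control period).
- snapshot(name): name is "side" or "top"; returns the picture (480x640x3 uint8, red, green, blue); there is no depth.
- camera_info(name): a dict with "K" (3x3 intrinsics, pixels), "k1" (the pictures are not rectified: a ray, as slopes to the right and down, at radius r is drawn at 1 + k1 r^2 times it, then the intrinsics apply), "camera_from_world" (4x4, takes a point from world to camera coordinates). Camera axes: x right, y down, z forward; pixel columns grow to the right and rows downward; lengths in m; the calibration is good to about 2 mm. A picture is of the moment at which its call begins. camera_info takes no time and is no camera call.
- sign_off(): hands the job in, once; it reports no verdict.
The state is a dict: "time": time; "q": joint angles; "qvel": joint speeds; "effort": joint torques, N m; "tcp_pos": TCP position; "eef_rot": TCP orientation; "contact_force": force on the tool from outside, world axes, zero at the start; "moment": the same for the moment, N m; "gripper_width": finger opening in m.
Only numpy, scipy, OpenCV 4.12 (cv2) and the standard library are available. Lean on these libraries where they do the work, as an engineer would, in place of code of your own. Each camera call takes 0.05 s, during which the arm holds its last target.

## Task

Dust is blowing in over the patio: swing the caddy's lid open about its corner bolt, lay the bottle opener flat on the floor of the box, then push the lid round again until you feel it come up firmly against the rubber buffer of its stop, and leave it resting there. The pivot is stiff and the buffer tears easily, so push gently (it goes easiest near the free corner), and leave the other things on the table where they are.

Things in the scene. Friction and masses are not known exactly. Their poses are not given: they have to be found in the camera images.
- caddy: Open teak box screwed to the table, 160 (x) x 190 (y) x 60 mm high, walls and floor 8 mm thick. Origin: centre of its underside, on the table; z up; +x is its far side (away from the robot); the axes turn with the box. A 22 mm square post fills its inner +x +y corner and carries the lid's bolt.
- well (a point): Centre of the box's inner floor (z = 8 mm above the table), axes as the box; the clear inside is 144 (x) x 174 (y) x 52 mm deep, less the corner post.
- pin (a point): The fixed vertical bolt about which the lid turns, at x = +67, y = +82 mm of the box, at the height of the lid's top face (80 mm above the table); axes as the box. Its domed nut, 24 mm across with washer, rises 11 mm above that.
- stop (a point): Steel stop bracket, 34 mm wide, on the outside of the box's far wall, 84 mm high, stud reaching 130 mm from the box's middle. This point: x = +85, y = -60, z = +71 mm of the box, where the rubber buffer (18 mm across) on the screw stud ends on average. The stud is screwed in more or less: the buffer's face lies up to 7 mm nearer or farther in x; no reading tells. It gives 1 mm per 6 N and tears above 15 N.
- pivot (a joint): Angle of the lid about the bolt, rad: 0 when its edges are parallel to the box's; grows as it opens, clockwise seen from above (the free corner swings towards the robot and to its left), up to 1.75. Starts 0.1 to 0.3 open. It meets the buffer somewhere between -0.05 and +0.05. The pivot is stiff, stays where it is left, and takes about 0.9 N m to turn either way.
- cover: The lid: flat teak board 170 (x) x 200 (y) x 18 mm, no handle, 62 to 80 mm above the table, 2 mm over the rim. Origin: centre of its underside; axes parallel to the box's at pivot 0. Bolt at x = +67, y = +82 mm. Moved along its arc (fingertips bind if pushed straight), it takes 5 to 6 N on the front (-x) edge by the free corner, 6 to 7 N on the -y edge there, much more near the bolt. Never over 20 N.
- corner (a point): Free corner of the lid's top face diagonally opposite the bolt (x = -85, y = -100 mm of the lid), axes as the lid.
- opener: Bar-type stainless bottle opener lying flat: straight handle 90 x 18 x 10 mm from x = -67 to +23 mm, then a ring head 40 mm across centred at x = +42 mm; 129 mm long, 110 g. Origin: on its underside, 67 mm from the handle's end; x along the handle towards the head, z up.
- speaker: Bystander: black portable speaker with a knob on top, 85 x 190 x 110 mm, origin under its centre.
- trivet: Bystander: round cork trivet, 170 mm across, 10 mm thick, origin under its centre.
- sugarbowl: Bystander: white lidded ceramic sugar bowl, 92 mm across (127 mm over its two ears), 94 mm high, origin under its centre.
- cup: Bystander: yellow plastic cup, 80 mm across, 105 mm high, origin under its centre.
- spoon: Bystander: steel teaspoon 150 mm long, origin under its middle.
- coasters: Bystander: stack of square stone coasters, 95 x 95 x 26 mm, origin under its centre.
Things that resemble listed ones, but are neither listed nor needed, are in the scene too. Leave any red look-alike of the opener alone.

How it is judged:
On the way, in this order (a step that is already met when the one before it is completed fails the run):
1. the opener lies on the floor of the box, let go (z of opener in the frame of well between -0.005 and 0.012 m and x of opener in the frame of well between -0.072 and 0.072 m and y of opener in the frame of well between -0.087 and 0.087 m and angle between opener's own z axis and vertical below 0.15 rad and contact force between the fingers and opener below 0.1 N), for 0.2 s.
2. the lid bears on the buffer of the stop with at least 3 N (contact force between cover and caddy above 3 N), for 0.1 s.
At the end, for the whole second after the job is handed in: The opener lies flat (within 0.15 rad, underside at most 12 mm above the floor) at rest in the box; the lid is shut (pivot between -0.085 and 0.065 rad), at rest and still bearing on the buffer (over 0.3 N; the stiff pivot keeps it there), having been pressed on it with at least 3 N (value of joint pivot between -0.085 and 0.065 rad and contact force between cover and caddy above 0.3 N and velocity of joint pivot between -0.02 and 0.02 rad/s and z of opener in the frame of well between -0.005 and 0.012 m and x of opener in the frame of well between -0.072 and 0.072 m and y of opener in the frame of well between -0.087 and 0.087 m and angle between opener's own z axis and vertical below 0.15 rad and linear speed of opener below 0.02 m/s); the robot touches nothing.
It fails at once if the lid is pushed with more than 20 N, or pressed on its buffer with more than 15 N (contact force between any of the fingers, the arm and cover above 20 N or contact force between cover and caddy above 15 N).
It fails at once if a bystander is shifted by more than 20 mm (distance of any of speaker, trivet, sugarbowl, cup, spoon, coasters from where it was at the start of the episode above 0.02 m).
It also fails if it takes over 72 s, if anything falls off the work surface, if the arm or the gripper's body presses on something with over 40 N, if the wrist force passes 120 N, or if a joint passes its speed limit or range.

## Working session

There is one attempt and no reset: what is moved stays moved. The work goes in short steps, Python scripts to look and compute and a tool call to move; the robot and the scene stay as the last step left them, time stands still between calls to the robot, and variables do not carry over. Pictures are saved under pics/ and viewed, and the job is handed in when it is done.

Besides the shell and the picture viewer there is one more tool, called after "Call:" by a JSON object that holds its "method" and its "body", one argument or row to a line. step_arm: Moves the arm, as the interface text tells. Its arguments: {"type":"object","properties":{"motion":{"type":"string"},"force":{"type":"number"}},"required":["motion"]}

```bash
ls; mkdir -p pics
python3 - <<'E'
from bench import *
import cv2
s=get_state();print(s)
for n in("side","top"):
    cv2.imwrite(f"pics/{n}0.png",snapshot(n)[:,:,::-1]);print(camera_info(n))
E
```

```text
pics
{'time': 0.0, 'q': array([-1.33608511e+00,  1.59043143e-01,  1.59820961e+00, -2.10663684e-05,
        1.38621369e+00, -2.10103106e-01]), 'qvel': array([-0.00020139, -0.00040899, -0.00042995, -0.00023984, -0.00062858,
       -0.00045502]), 'effort': array([-2.28425251e-04, -3.85574305e+01, -3.22106409e+01,  7.01764994e-02,
        3.80860094e-02, -1.32853452e-04]), 'tcp_pos': array([ 0.24732812, -0.51878396,  0.40373325]), 'eef_rot': array([-3.14122210e+00,  1.83690057e-03, -1.12597778e+00]), 'contact_force': array([ 0.30287633, -0.19049508, -0.25380252]), 'moment': array([-0.04362075, -0.01941025,  0.00848957]), 'gripper_width': 0.09181379349326967}
{'K': array([[475.87685122,   0.        , 320.68430938],
       [  0.        , 475.87685122, 231.2918965 ],
       [  0.        ,   0.        ,   1.        ]]), 'k1': 0.043958189923285866, 'camera_from_world': array([[-0.99920551, -0.03960282, -0.00446855,  0.55262027],
       [-0.02451384,  0.69912909, -0.71457511,  0.07717649],
       [ 0.03142329, -0.71389784, -0.69954446,  1.01865206],
       [ 0.        ,  0.        ,  0.        ,  1.        ]])}
{'K': array([[518.42622596,   0.        , 312.42170706],
       [  0.        , 518.42622596, 233.26848223],
       [  0.        ,   0.        ,   1.        ]]), 'k1': -0.035337295169994544, 'camera_from_world': array([[-0.01196328, -0.99967353,  0.02257696, -0.01164911],
       [-0.99664949,  0.01009401, -0.08116597,  0.55282093],
       [ 0.08091157, -0.02347232, -0.99644486,  1.14263292],
       [ 0.        ,  0.        ,  0.        ,  1.        ]])}
```

View pics/top0.png

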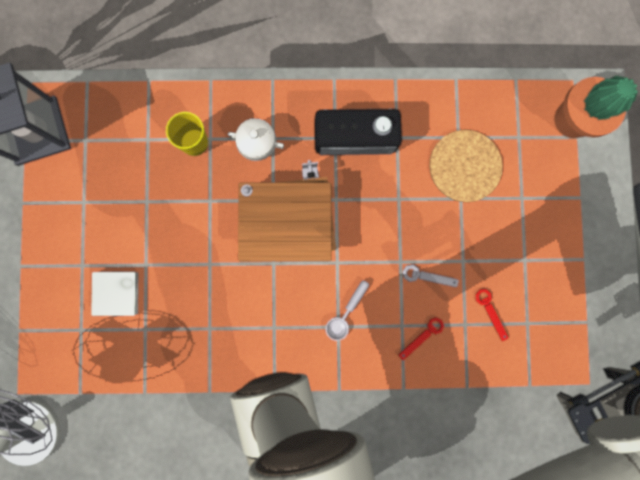

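View pics/side0.png

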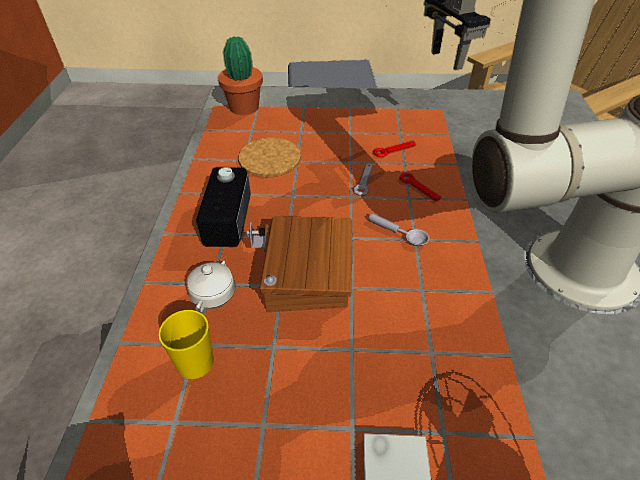

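```bash
cat > h.py <<'E'
import numpy as np, cv2
from bench import *
def ray(n,px):
    c=camera_info(n);K=c["K"];T=c["camera_from_world"]
    p=cv2.undistortPoints(np.array([[px]],float),K,np.array([c["k1"],0,0,0,0.]))[0,0]
    R=T[:3,:3];o=-R.T@T[:3,3];d=R.T@np.array([p[0],p[1],1]);return o,d
def onz(n,px,z):
    o,d=ray(n,px);return o+d*(z-o[2])/d[2]
def proj(n,P):
    c=camera_info(n);T=c["camera_from_world"]
    return cv2.projectPoints(np.array(P,float).reshape(-1,3),cv2.Rodrigues(T[:3,:3])[0],T[:3,3],c["K"],np.array([c["k1"],0,0,0,0.]))[0].reshape(-1,2)
def tri(pa,pb):
    o1,d1=ray("top",pa);o2,d2=ray("side",pb)
    A=np.stack([d1,-d2],1);t=np.linalg.lstsq(A,o2-o1,rcond=None)[0]
    a=o1+d1*t[0];b=o2+d2*t[1];return (a+b)/2,np.linalg.norm(a-b)
def crop(n,x0,y0,x1,y1,k,f,im=None):
    im=snapshot(n)[:,:,::-1] if im is None else im
    cv2.imwrite("pics/"+f,cv2.resize(np.ascontiguousarray(im[y0:y1,x0:x1]),None,fx=k,fy=k,interpolation=cv2.INTER_CUBIC))
E
python3 - <<'E'
from h import *
t=cv2.imread("pics/top0.png");s=cv2.imread("pics/side0.png")
crop("top",220,140,380,280,5,"c1.png",t)
crop("top",380,250,530,350,5,"c2.png",t)
crop("side",240,190,370,320,4.5,"c3.png",s)
E
```

```text
(no output)
```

View pics/c1.png

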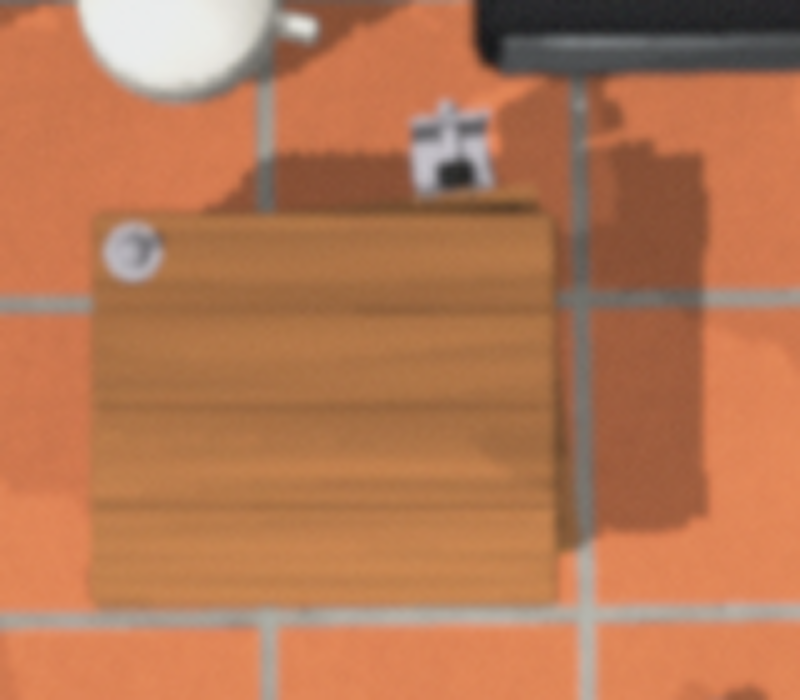

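View pics/c2.png

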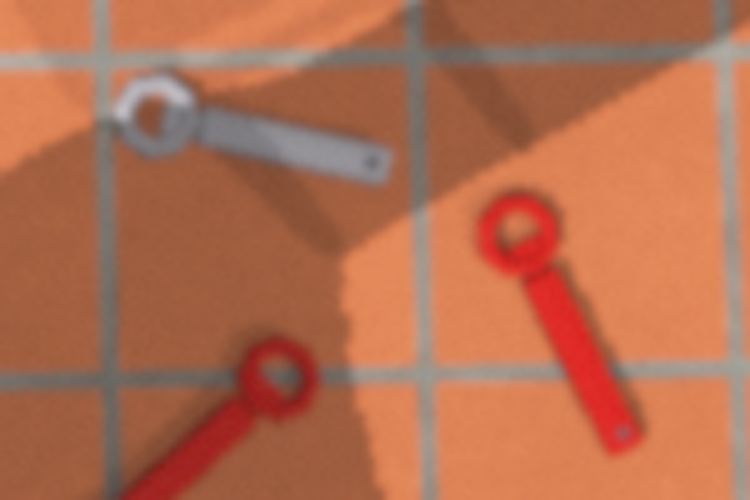

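View pics/c3.png

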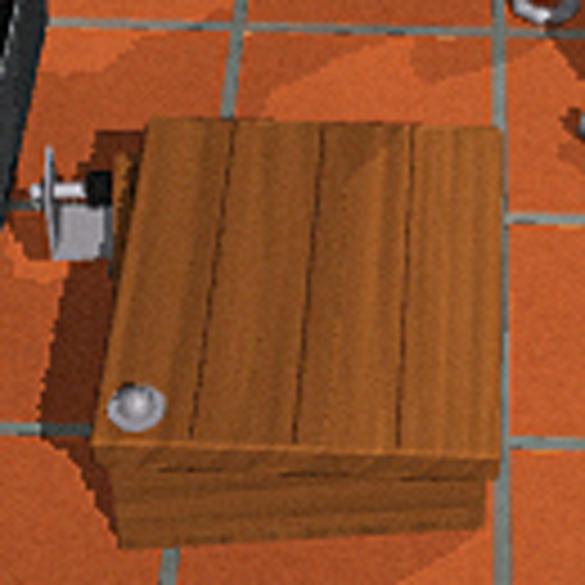

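The silver ring opener at top (411,273)–(457,283) is the target: it is the only steel one with a ring head and bar handle. The red ones at (435,325) and (484,295) are look-alikes, and (347,310) is the spoon. The crop confirms this. Next I measure the lid, box and opener.

Run:
```python
from h import *
np.set_printoptions(precision=4,suppress=True)
L=[onz("top",p,.08) for p in [(239,183),(330.4,182.6),(331.4,261.2),(238.4,260.6)]]
print("lid TL,TR,BR,BL");print(np.array(L))
for a,b in((0,1),(1,2),(2,3),(3,0)): d=L[b]-L[a];print(np.linalg.norm(d),np.arctan2(d[1],d[0]))
print("side lid", [onz("side",(240+x/4.5,190+y/4.5),.08) for x,y in((150,118),(503,128),(500,462),(93,445))])
b1=onz("side",(240+120/4.5,190+548/4.5),0);b2=onz("side",(240+485/4.5,190+528/4.5),0)
print("box base",b1,b2,np.linalg.norm(b1-b2),np.arctan2(*(b1-b2)[[1,0]]))
print("box rim far -y",onz("top",(328.2,178.6),.06),"near -y",onz("top",(335.5,250),.06))
print("pin top",onz("top",(220+133/5,140+250/5),.088),onz("side",(240+136/4.5,190+407/4.5),.088))
im=cv2.imread("pics/top0.png");h=cv2.cvtColor(im,cv2.COLOR_BGR2HSV)
m=((h[...,1]<75)).astype(np.uint8);r=np.zeros_like(m)
r[260:292,398:462]=m[260:292,398:462]
m=cv2.morphologyEx(r,cv2.MORPH_OPEN,np.ones((3,3)))
n,l,st,c=cv2.connectedComponentsWithStats(r)
print(st)
k=1+np.argmax(st[1:,4]);
v=im.copy();v[l==k]=(0,255,0);crop("",380,250,480,300,6,"m.png",v)
```

```text
lid TL,TR,BR,BL
[[ 0.658   0.1401  0.08  ]
 [ 0.6572 -0.0565  0.08  ]
 [ 0.4879 -0.0561  0.08  ]
 [ 0.4914  0.1414  0.08  ]]
0.19659522157956227 -1.5746336441252962
0.16929076091452472 3.139345463795228
0.19756050201137723 1.5532116201177255
0.1665760687361649 -0.007904049490643165
side lid [array([ 0.6563, -0.0518,  0.08  ]), array([ 0.4884, -0.0507,  0.08  ]), array([0.4911, 0.1492, 0.08  ]), array([0.6577, 0.1464, 0.08  ])]
box base [0.6541 0.1395 0.    ] [ 0.4943  0.123  -0.    ] 0.16060352934224165 0.10275499300668237
box rim far -y [ 0.6697 -0.053   0.06  ] near -y [ 0.5127 -0.0666  0.06  ]
pin top [0.6413 0.123  0.088 ] [0.641  0.1323 0.088 ]
[[     0      0    640    480 306409]
 [   398    260     64     32    791]]
```

View pics/m.png

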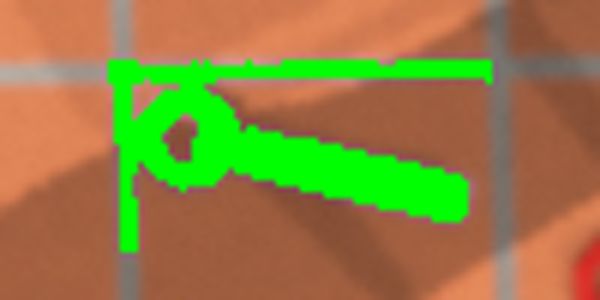

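```bash
cat >> h.py <<'E'
from scipy.spatial.transform import Rotation as Ro
def Rd(yaw): return Ro.from_euler('xyz',[np.pi,0,yaw])
def rows(wps,st=None,pos=None,rot=None):
    """wps: list of (x,y,z,yaw) per row"""
    s=get_state();p=s["tcp_pos"];R=Ro.from_euler('xyz',s["eef_rot"])
    for w in wps:
        d=R.inv().apply(np.array(w[:3])-p)*100;t=(R.inv()*Rd(w[3])).as_rotvec()
        print("%.2f %.2f %.2f %.2f %.2f %.3f;"%(*d,*t))
E
python3 - <<'E'
from h import *
np.set_printoptions(precision=4,suppress=True)
im=cv2.imread("pics/top0.png");h=cv2.cvtColor(im,cv2.COLOR_BGR2HSV)
m=(h[...,1]<75).astype(np.uint8);r=np.zeros_like(m);r[264:292,420:462]=m[264:292,420:462]
n,l,st,c=cv2.connectedComponentsWithStats(r);k=1+np.argmax(st[1:,4]);ys,xs=np.nonzero(l==k)
print(st[k]);print(cv2.minAreaRect(np.stack([xs,ys],1).astype(np.float32)))
e=onz("top",(457.4,283.4),.008);g=onz("top",(411,273.4),.008);d=(g-e);print(e,g,np.linalg.norm(d),np.arctan2(d[1],d[0]),"origin",g-d/np.linalg.norm(d)*.042)
for n,p in(("coasters",(115,293)),("cup",(186,132)),("speaker",(358,152)),("spoonhead",(337,328)),("spoontip",(366,284)),("ball",(255,139))):print(n,onz("top",p,.05))
a=np.array([.2473,-.5188,.404]);b=np.array([.498,-.10,.26])
W=[]
for i in range(1,9):
    f=i/12;q=a+(b-a)*f;q[2]=.404-.0*f;W.append((*q,-1.126+min(1,i/10)*1.126))
rows(W)
E
```

```text
[420 271  38  16 318]
((438.4409484863281, 278.755615234375), (38.97564697265625, 8.319801330566406), 12.994616508483887)
[ 0.4359 -0.3473  0.008 ] [ 0.46   -0.2413  0.008 ] 0.10869487823649654 1.3468811479071165 origin [ 0.4507 -0.2822  0.008 ]
coasters [0.4249 0.4125 0.05  ]
cup [0.7794 0.2616 0.05  ]
speaker [ 0.7312 -0.121   0.05  ]
spoonhead [ 0.3439 -0.0679  0.05  ]
spoontip [ 0.4381 -0.1328  0.05  ]
ball [0.7622 0.1082 0.05  ]
-2.25 -3.39 -0.01 -0.00 0.00 -0.113;
-4.51 -6.77 -0.01 -0.00 0.00 -0.225;
-6.76 -10.16 -0.00 -0.00 0.00 -0.338;
-9.01 -13.55 0.00 -0.00 0.00 -0.450;
-11.26 -16.94 0.01 -0.00 0.00 -0.563;
-13.51 -20.32 0.01 -0.00 0.00 -0.676;
-15.76 -23.71 0.02 -0.00 0.00 -0.788;
-18.02 -27.10 0.02 -0.00 0.00 -0.901;
```

Call:
{"method": "step_arm", "body": {
  "motion": "-1 -2.2 -3.4 0 0 0 -0.11; -1 -4.5 -6.8 0 0 0 -0.22; -1 -6.8 -10.2 0 0 0 -0.34; -1 -9 -13.5 0 0 0 -0.45; -1 -11.2 -17 0 0 0 -0.56; -1 -13.5 -20.3 0 0 0 -0.68; -1 -15.8 -23.7 0 0 0 -0.79; -1 -18 -27.1 0 0 0 -0.9",
  "force": 20
}}

```text
time: 0.77
tcp_pos: [0.4149, -0.2377, 0.4039]
eef_rot: [-3.14, 0.001, -0.221]
contact_force: [0.8, -0.9, -0.2]
gripper_width: 0.0407
```

Run:
```python
from h import *
s=get_state();print(s["tcp_pos"],s["eef_rot"],s["q"],s["gripper_width"])
a=s["tcp_pos"];y=s["eef_rot"][2];b=np.array([.498,-.10,.257]);W=[]
for i in range(1,9):
    f=min(1,i/6);W.append((*(a+(b-a)*f),y*(1-min(1,i/4))))
rows(W)
```

```text
[ 0.41490567 -0.23768185  0.40392349] [-3.13981996e+00  1.08486734e-03 -2.20850521e-01] [-7.73946884e-01 -9.68966730e-02  1.85987670e+00  9.55740489e-04
  1.38046707e+00 -5.53277081e-01] 0.04072796040424712
0.85 -2.54 2.45 -0.00 0.00 -0.055;
1.70 -5.08 4.90 -0.00 0.00 -0.110;
2.55 -7.61 7.36 -0.00 0.00 -0.166;
3.40 -10.15 9.81 -0.00 0.00 -0.221;
4.26 -12.69 12.26 -0.00 0.00 -0.221;
5.11 -15.23 14.71 -0.00 0.00 -0.221;
5.11 -15.23 14.71 -0.00 0.00 -0.221;
5.11 -15.23 14.71 -0.00 0.00 -0.221;
```

Call:
{"method": "step_arm", "body": {
  "motion": "-1 0.8 -2.5 2.4 0 0 -0.05; -1 1.7 -5.1 4.9 0 0 -0.11; -1 2.5 -7.6 7.4 0 0 -0.17; -1 3.4 -10.1 9.8 0 0 -0.22; -1 4.2 -12.7 12.2 0 0 -0.22; -1 5.1 -15.2 14.7 0 0 -0.22; -1 5.1 -15.2 14.7 0 0 -0.22; -1 5.1 -15.2 14.7 0 0 -0.22"
}}

```text
time: 1.43
tcp_pos: [0.4973, -0.099, 0.2553]
eef_rot: [-3.138, 0.005, 0.002]
contact_force: [-0.9, -0.6, -0.3]
gripper_width: 0.0003
```

Run:
```python
from h import *
s=get_state();print(s["tcp_pos"],s["eef_rot"],s["gripper_width"],s["contact_force"])
t=snapshot("top")[:,:,::-1];q=snapshot("side")[:,:,::-1]
a=np.hstack([cv2.resize(t[150:300,220:380],None,fx=2.5,fy=2.5),cv2.resize(q[150:300,210:370],None,fx=2.5,fy=2.5)]);cv2.imwrite("pics/p1.png",a)
```

```text
[ 0.49732335 -0.09900238  0.25527007] [-3.13794279e+00  4.82998720e-03  1.72504078e-03] 0.00029018903929146727 [-0.894657   -0.59401526 -0.33894716]
```

View pics/p1.png

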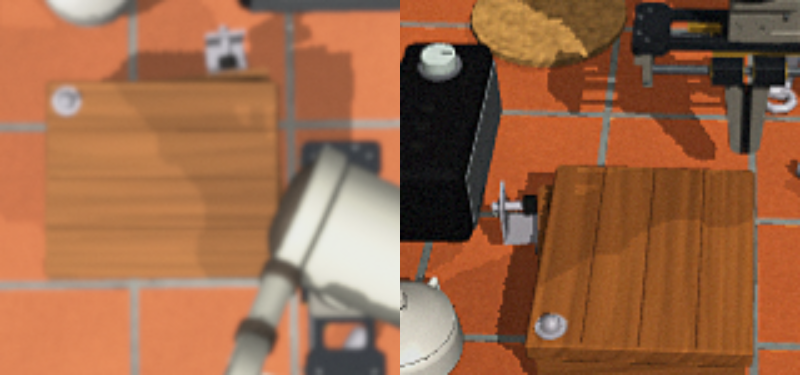

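Call:
{"method": "step_arm", "body": {
  "motion": "-1 0 -0.8 0 0 0 0; -1 0 -1.6 0 0 0 0; -1 0 -2.1 0 0 0 0; -1 0 -2.4 0 0 0 0; -1 0 -2.7 0 0 0 0; -1 0 -3 0 0 0 0; -1 0 -3.3 0 0 0 0; -1 0 -3.6 0 0 0 0"
}}

```text
time: 2.2
tcp_pos: [0.498, -0.065, 0.258]
eef_rot: [3.141, 0.0, -0.0]
contact_force: [-4.2, -11.3, 0.8]
gripper_width: 0.0004
```

Run:
```python
from h import *
s=get_state();print(s["tcp_pos"],s["eef_rot"],s["contact_force"],s["moment"])
print(proj("side",[(.4973,-.089,.0653),(.4973,-.109,.0653)]))
```

```text
[ 0.49801464 -0.06497391  0.25801028] [ 3.14116812e+00  2.56914729e-05 -4.16844553e-04] [ -4.22824517 -11.28773783   0.75276712] [-2.07515138  0.59282147  0.02614546]
[[347.35208495 211.43252076]
 [347.34997114 205.45611353]]
```

```bash
cat >> h.py <<'E'
PIN=np.array([.641,.126])
def arc(angs,z=None,inward=0.):
    s=get_state();p=s["tcp_pos"];y=s["eef_rot"][2];W=[]
    for a in angs:
        c,si=np.cos(a),np.sin(a);r=np.array([[c,-si],[si,c]])@(p[:2]-PIN)
        W.append((*(PIN+r),p[2] if z is None else z,y+a))
    rows(W)
E
python3 - <<'E'
from h import *
arc(-np.arange(1,9)*.018,.258)
E
```

```text
-0.34 -0.26 0.00 0.00 0.00 0.018;
-0.68 -0.53 0.00 0.00 0.00 0.036;
-1.01 -0.80 0.00 0.00 0.00 0.054;
-1.34 -1.08 0.00 0.00 0.00 0.072;
-1.66 -1.36 0.00 0.00 0.00 0.090;
-1.98 -1.65 0.00 0.00 0.00 0.108;
-2.29 -1.95 0.00 0.00 -0.00 0.126;
-2.59 -2.25 0.00 0.00 -0.00 0.144;
```

Call:
{"method": "step_arm", "body": {
  "motion": "-1 -0.34 -0.24 0 0 0 0.018; -1 -0.68 -0.5 0 0 0 0.036; -1 -1.01 -0.78 0 0 0 0.054; -1 -1.34 -1.06 0 0 0 0.072; -1 -1.66 -1.34 0 0 0 0.09; -1 -1.98 -1.64 0 0 0 0.108; -1 -2.29 -1.94 0 0 0 0.126; -1 -2.59 -2.24 0 0 0 0.144"
}}

```text
time: 2.87
tcp_pos: [0.4719, -0.0424, 0.2582]
eef_rot: [3.141, -0.0, -0.146]
contact_force: [0.6, -4.8, 0.7]
gripper_width: 0.0005
```

Run:
```python
from h import *
s=get_state();print(s["tcp_pos"],s["eef_rot"],s["contact_force"],s["q"])
arc(-np.arange(1,9)*.025,.258)
```

```text
[ 0.47185404 -0.04235907  0.25821513] [ 3.14080594e+00 -2.80141999e-04 -1.46138794e-01] [ 0.60843997 -4.81497214  0.68010573] [-3.45194451e-01  6.97868937e-02  2.00524498e+00 -8.17726183e-04
  1.06613074e+00 -1.98660318e-01]
-0.47 -0.36 0.02 0.00 -0.00 0.025;
-0.94 -0.74 0.02 0.00 -0.00 0.050;
-1.39 -1.12 0.02 0.00 -0.00 0.075;
-1.84 -1.52 0.02 0.00 -0.00 0.100;
-2.27 -1.93 0.02 0.00 -0.00 0.125;
-2.70 -2.35 0.02 0.00 -0.00 0.150;
-3.11 -2.78 0.02 0.00 -0.00 0.175;
-3.51 -3.22 0.02 0.00 -0.00 0.200;
```

Call:
{"method": "step_arm", "body": {
  "motion": "-1 -0.47 -0.36 0 0 0 0.025; -1 -0.94 -0.74 0 0 0 0.05; -1 -1.39 -1.12 0 0 0 0.075; -1 -1.84 -1.52 0 0 0 0.1; -1 -2.27 -1.93 0 0 0 0.125; -1 -2.7 -2.35 0 0 0 0.15; -1 -3.11 -2.78 0 0 0 0.175; -1 -3.51 -3.22 0 0 0 0.2"
}}

```text
time: 3.53
tcp_pos: [0.4414, -0.0049, 0.2582]
eef_rot: [3.141, -0.0, -0.348]
contact_force: [1.1, -4.3, -0.4]
gripper_width: 0.0002
```

Run:
```python
from h import *
s=get_state();print(s["tcp_pos"],s["eef_rot"],s["contact_force"],s["q"])
arc(-np.arange(1,9)*.03,.258)
```

```text
[ 0.44144931 -0.00492672  0.25822126] [ 3.14101889e+00 -4.49995240e-04 -3.48229958e-01] [ 1.0536208  -4.3009624  -0.43239303] [-2.86016413e-01 -1.54192389e-02  2.09250827e+00 -6.86949490e-04
  1.06409027e+00  6.25469259e-02]
-0.57 -0.44 0.02 0.00 -0.00 0.030;
-1.12 -0.89 0.02 0.00 -0.00 0.060;
-1.66 -1.36 0.02 0.00 -0.00 0.090;
-2.19 -1.85 0.02 0.00 -0.00 0.120;
-2.70 -2.35 0.02 0.00 -0.00 0.150;
-3.19 -2.87 0.02 0.00 -0.00 0.180;
-3.67 -3.40 0.02 0.00 -0.00 0.210;
-4.13 -3.94 0.02 0.00 -0.00 0.240;
```

Call:
{"method": "step_arm", "body": {
  "motion": "-1 -0.56 -0.44 0 0 0 0.03; -1 -1.12 -0.89 0 0 0 0.06; -1 -1.66 -1.37 0 0 0 0.09; -1 -2.19 -1.86 0 0 0 0.12; -1 -2.7 -2.36 0 0 0 0.15; -1 -3.19 -2.88 0 0 0 0.18; -1 -3.67 -3.41 0 0 0 0.21; -1 -4.13 -3.95 0 0 0 0.24"
}}

```text
time: 4.2
tcp_pos: [0.4154, 0.0468, 0.258]
eef_rot: [3.14, 0.001, -0.59]
contact_force: [0.4, -4.3, 0.4]
gripper_width: 0.0009
```

Run:
```python
from h import *
s=get_state();print(s["tcp_pos"],s["eef_rot"],s["contact_force"])
t=snapshot("top")[:,:,::-1];q=snapshot("side")[:,:,::-1]
a=np.hstack([cv2.resize(t[150:330,180:380],None,fx=2,fy=2),cv2.resize(q[180:360,210:410],None,fx=2,fy=2)]);cv2.imwrite("pics/p2.png",a)
```

```text
[0.41539859 0.04682403 0.25797379] [ 3.14040418e+00  5.89324340e-04 -5.90354266e-01] [ 0.4339358  -4.25327963  0.37263237]
```

View pics/p2.png

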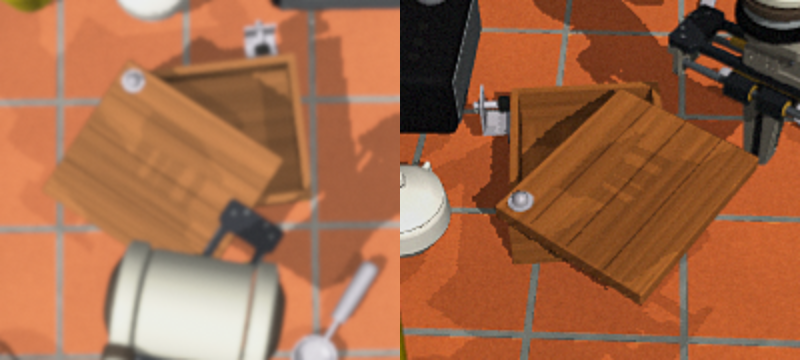

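Call:
{"method": "step_arm", "body": {
  "motion": "-1 -0.56 -0.44 0 0 0 0.03; -1 -1.12 -0.89 0 0 0 0.06; -1 -1.66 -1.37 0 0 0 0.09; -1 -2.19 -1.86 0 0 0 0.12; -1 -2.7 -2.36 0 0 0 0.15; -1 -3.19 -2.88 0 0 0 0.18; -1 -3.67 -3.41 0 0 0 0.21; -1 -4.13 -3.95 0 0 0 0.24"
}}

```text
time: 4.97
tcp_pos: [0.402, 0.1033, 0.2573]
eef_rot: [3.139, 0.004, -0.829]
contact_force: [-0.5, -4.0, -0.3]
gripper_width: 0.0008
```

Run:
```python
from h import *
s=get_state();print(s["tcp_pos"],s["eef_rot"],s["contact_force"])
arc(-np.arange(1,9)*.03,.258)
```

```text
[0.40195834 0.10326989 0.25728083] [ 3.13858238  0.00361083 -0.82898407] [-0.47439391 -3.98608293 -0.2772393 ]
-0.57 -0.44 -0.07 0.00 0.00 0.030;
-1.12 -0.90 -0.07 0.00 0.00 0.060;
-1.66 -1.38 -0.07 0.00 0.00 0.090;
-2.19 -1.87 -0.07 0.00 0.00 0.120;
-2.70 -2.38 -0.07 0.00 0.00 0.150;
-3.20 -2.90 -0.07 0.00 0.00 0.180;
-3.68 -3.44 -0.07 0.00 0.00 0.210;
-4.14 -3.99 -0.07 0.00 0.00 0.240;
```

Call:
{"method": "step_arm", "body": {
  "motion": "-1 -0.56 -0.44 -0.05 0 0 0.03; -1 -1.12 -0.89 -0.05 0 0 0.06; -1 -1.66 -1.37 -0.05 0 0 0.09; -1 -2.19 -1.86 -0.05 0 0 0.12; -1 -2.7 -2.36 -0.05 0 0 0.15; -1 -3.19 -2.88 -0.05 0 0 0.18; -1 -3.67 -3.42 -0.05 0 0 0.21; -1 -4.13 -3.97 -0.05 0 0 0.24"
}}

```text
time: 5.63
tcp_pos: [0.4024, 0.1606, 0.2571]
eef_rot: [3.134, 0.004, -1.07]
contact_force: [-1.3, -3.9, 1.3]
gripper_width: 0.0002
```

Call:
{"method": "step_arm", "body": {
  "motion": "-1 -0.56 -0.44 0 0 0 0.03; -1 -1.12 -0.89 0 0 0 0.06; -1 -1.66 -1.37 0 0 0 0.09; -1 -2.19 -1.86 0 0 0 0.12; -1 -2.7 -2.36 0 0 0 0.15; -1 -3.19 -2.88 0 0 0 0.18; -1 -3.67 -3.42 0 0 0 0.21; -1 -4.13 -3.97 0 0 0 0.24"
}}

```text
time: 6.3
tcp_pos: [0.4162, 0.216, 0.256]
eef_rot: [3.127, 0.003, -1.311]
contact_force: [-3.8, -2.5, 3.1]
gripper_width: 0.0004
```

Call:
{"method": "step_arm", "body": {
  "motion": "-1 -0.56 -0.44 0 0 0 0.03; -1 -1.12 -0.89 0 0 0 0.06; -1 -1.66 -1.37 0 0 0 0.09; -1 -2.19 -1.86 0 0 0 0.12; -1 -2.7 -2.36 0 0 0 0.15; -1 -3.19 -2.88 0 0 0 0.18; -1 -3.67 -3.42 0 0 0 0.21; -1 -4.13 -3.97 0 0 0 0.24"
}}

```text
time: 6.97
tcp_pos: [0.4423, 0.2665, 0.2546]
eef_rot: [3.119, -0.001, -1.552]
contact_force: [-6.6, -1.1, 5.4]
gripper_width: 0.0004
```

Run:
```python
from h import *
s=get_state();print(s["tcp_pos"],s["eef_rot"],s["contact_force"],s["q"])
t=snapshot("top")[:,:,::-1];q=snapshot("side")[:,:,::-1]
a=np.hstack([cv2.resize(t[150:330,150:350],None,fx=2,fy=2),cv2.resize(q[200:380,230:430],None,fx=2,fy=2)]);cv2.imwrite("pics/p3.png",a)
```

```text
[0.4422677  0.26647264 0.25458817] [ 3.11937703e+00 -6.19499828e-04 -1.55211529e+00] [-6.62775031 -1.12915209  5.37046554] [0.30641532 0.18779611 1.88218413 0.00642977 1.09309918 1.85552014]
```

View pics/p3.png

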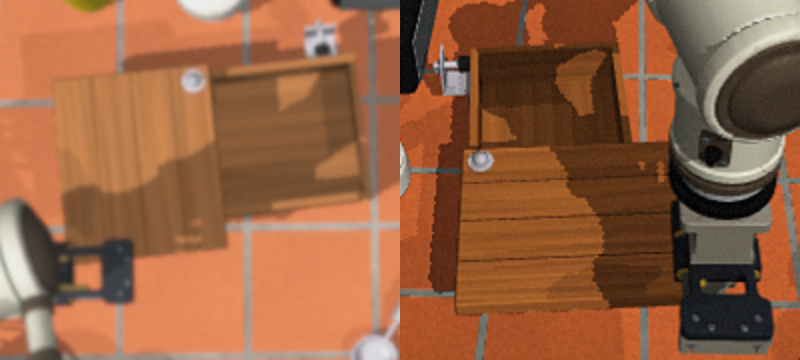

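Call:
{"method": "step_arm", "body": {
  "motion": "-1 0 1 0 0 0 0; -1 0 3 0 0 0 0; -1 0 4 -2 0 0 0; -1 0 4 -5 0 0 0; -1 0 4 -8 0 0 0; -1 0 4 -10 0 0 0; -1 0 4 -10 0 0 0; -1 0 4 -10 0 0 0"
}}

```text
time: 7.73
tcp_pos: [0.4042, 0.2662, 0.3559]
eef_rot: [3.122, 0.002, -1.551]
contact_force: [0.1, 0.2, -0.8]
gripper_width: 0.0005
```

Run:
```python
from h import *
s=get_state();a=s["tcp_pos"];y=s["eef_rot"][2];print(a,y,s["contact_force"])
b=np.array([.451,-.282,.33]);W=[]
for i in range(1,17):
    W.append((*(a+(b-a)*min(1,i/15)),y+(-.224-y)*min(1,i/14)))
rows(W[:8])
```

```text
[0.40423747 0.26622278 0.35594877] -1.550865008369393 [ 0.12539831  0.21939125 -0.84459023]
3.66 -0.24 0.16 0.02 0.00 -0.095;
7.32 -0.48 0.32 0.02 0.00 -0.190;
10.98 -0.73 0.48 0.02 0.00 -0.284;
14.64 -0.97 0.65 0.02 0.01 -0.379;
18.30 -1.21 0.81 0.02 0.01 -0.474;
21.96 -1.45 0.97 0.02 0.01 -0.569;
25.62 -1.69 1.13 0.02 0.01 -0.663;
29.28 -1.94 1.29 0.02 0.01 -0.758;
```

Call:
{"method": "step_arm", "body": {
  "motion": "0 3.6 -0.2 0.1 0.02 0 -0.09; 0 7.3 -0.5 0.3 0.02 0 -0.19; 0 11 -0.7 0.5 0.02 0 -0.28; 0 14.6 -1 0.6 0.02 0 -0.38; 0 18.3 -1.2 0.8 0.02 0 -0.47; 0 22 -1.5 1 0.02 0.01 -0.57; 0 25.6 -1.7 1.1 0.02 0.01 -0.66; 0 29.3 -1.9 1.3 0.02 0.01 -0.76"
}}

```text
time: 8.4
tcp_pos: [0.4275, -0.0272, 0.3398]
eef_rot: [-3.141, 0.003, -0.787]
contact_force: [0.4, 0.6, -0.6]
gripper_width: 0.0458
```

Run:
```python
from h import *
s=get_state();a=s["tcp_pos"];y=s["eef_rot"][2];print(a,y,s["contact_force"])
b=np.array([.451,-.282,.29]);W=[]
for i in range(1,9):
    W.append((*(a+(b-a)*min(1,i/7)),y+(-.224-y)*min(1,i/6)))
rows(W[:8])
```

```text
[ 0.42752926 -0.02723198  0.33976709] -0.7868515684637236 [ 0.39942837  0.64940443 -0.63953414]
2.82 2.33 0.70 -0.00 0.00 -0.094;
5.63 4.67 1.41 -0.00 0.00 -0.188;
8.45 7.00 2.11 -0.00 0.00 -0.281;
11.26 9.33 2.81 -0.00 0.00 -0.375;
14.08 11.66 3.51 -0.00 0.00 -0.469;
16.90 14.00 4.22 -0.00 0.00 -0.563;
19.71 16.33 4.92 -0.00 0.00 -0.563;
19.71 16.33 4.92 -0.00 0.00 -0.563;
```

Call:
{"method": "step_arm", "body": {
  "motion": "0 2.8 2.3 0.7 0 0 -0.09; 0 5.6 4.7 1.4 0 0 -0.19; 0 8.4 7 2.1 0 0 -0.28; 0 11.3 9.3 2.8 0 0 -0.38; 0 14.1 11.7 3.5 0 0 -0.47; 0 16.9 14 4.2 0 0 -0.56; 0 19.7 16.3 4.9 0 0 -0.56; 0 19.7 16.3 4.9 0 0 -0.56"
}}

```text
time: 9.07
tcp_pos: [0.4498, -0.2857, 0.2866]
eef_rot: [-3.139, 0.006, -0.231]
contact_force: [0.2, 0.1, 1.5]
gripper_width: 0.0458
```

Run:
```python
from h import *
s=get_state();a=s["tcp_pos"];y=s["eef_rot"][2];print(a,s["eef_rot"],s["contact_force"])
t=snapshot("top")[:,:,::-1];q=snapshot("side")[:,:,::-1]
cv2.imwrite("pics/top1.png",t);cv2.imwrite("pics/side1.png",q)
crop("",150,150,370,290,3.6,"b1.png",t);crop("",320,110,480,230,5,"b2.png",q)
crop("",230,190,370,300,5,"b3.png",q)
b=np.array([.451,-.282,.193]);rows([(*b,-.224)])
```

```text
[ 0.44980367 -0.28570458  0.28657994] [-3.13872743  0.00599763 -0.23133748] [0.20615632 0.06105159 1.45065956]
0.16 0.06 9.46 -0.01 0.01 -0.005;
```

View pics/b1.png

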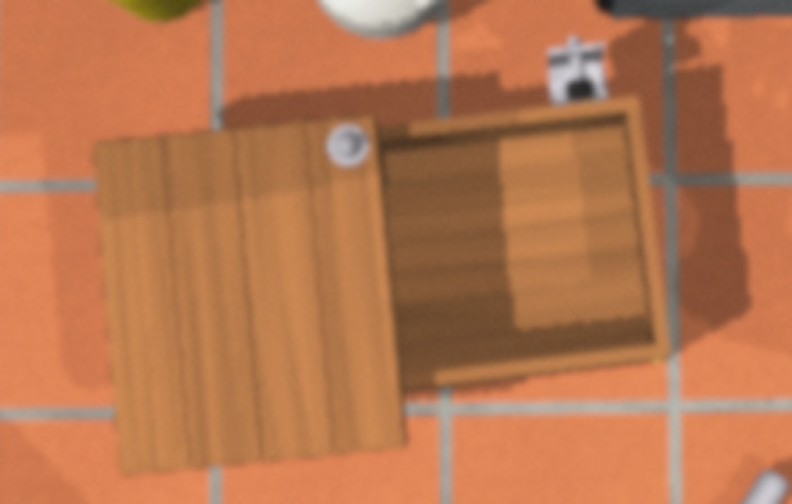

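View pics/b2.png

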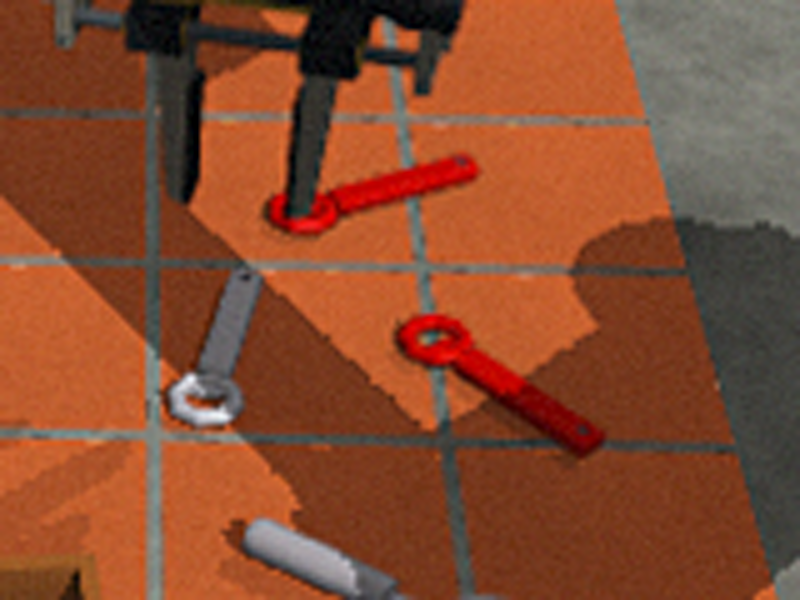

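View pics/b3.png

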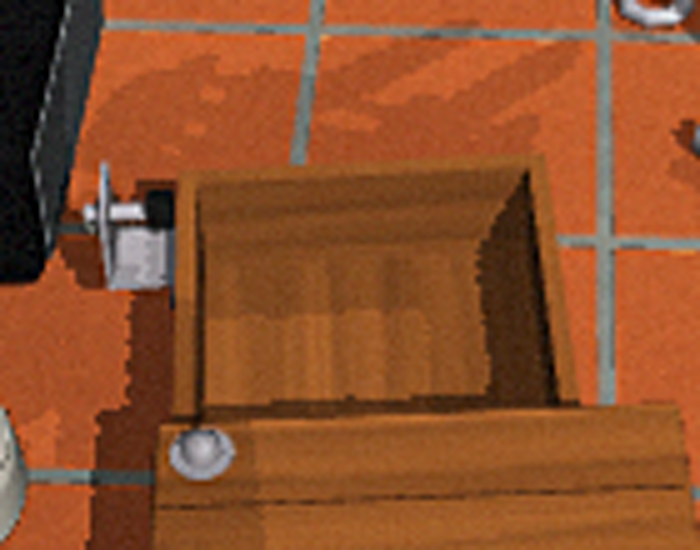

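Run:
```python
from h import *
np.set_printoptions(precision=4,suppress=True)
e=onz("side",(369.4,163.6),.009);g=onz("side",(361,189.8),.009);d=g-e
print("side opener",e,g,np.linalg.norm(d),np.arctan2(d[1],d[0]),g-d/np.linalg.norm(d)*.042)
for A,B in((onz("top",(327.2,177.2),.06),onz("top",(335.6,249.2),.06)),(onz("side",(265.6,224.4),.06),onz("side",(339,221),.06))):
    d=A-B;y=np.arctan2(d[1],d[0]);print(A,B,np.linalg.norm(d),"yaw",y)
    n=np.array([-np.sin(y),np.cos(y)]);u=np.array([np.cos(y),np.sin(y)])
    c=(A+B)[:2]/2+.095*n;print("centre",c,"pin",c+.067*u+.082*n)
```

```text
side opener [ 0.4365 -0.3443  0.009 ] [ 0.4611 -0.2338  0.009 ] 0.11321981470576942 1.3517495140729174 [ 0.452  -0.2748  0.009 ]
[ 0.6729 -0.0508  0.06  ] [ 0.5144 -0.0668  0.06  ] 0.15928721545626232 yaw 0.10055595928350043
centre [0.5841 0.0357] pin [0.6425 0.124 ]
[ 0.674  -0.0468  0.06  ] [ 0.5153 -0.0631  0.06  ] 0.15956090271658047 yaw 0.10246236517225187
centre [0.585  0.0396] pin [0.6432 0.128 ]
```

Call:
{"method": "step_arm", "body": {
  "motion": "0 0.1 -0.3 2 0 0 0; 0 0.15 -0.4 4 0 0 0; 0 0.15 -0.4 6 0 0 0; 0 0.15 -0.4 8 0 0 0; 0 0.15 -0.4 9 0 0 0; 0 0.15 -0.4 9.4 0 0 0; -1 0.15 -0.4 9.4 0 0 0; -1 0.15 -0.4 9.4 0 0 0",
  "force": 25
}}

```text
time: 9.83
tcp_pos: [0.4523, -0.2772, 0.1943]
eef_rot: [-3.137, 0.006, -0.229]
contact_force: [-0.0, -0.7, 0.4]
gripper_width: 0.0347
```

Call:
{"method": "step_arm", "body": {
  "motion": "-1 0 0 0 0 0 0; -1 0 0 0 0 0 0; -1 0 0 0 0 0 0; -1 0 0 -1 0 0 0; -1 0 0 -3 0 0 0; -1 0 0 -6 0 0 0; -1 0 0 -10 0 0 0; -1 0 0 -13 0 0 0"
}}

```text
time: 10.5
tcp_pos: [0.4528, -0.278, 0.3274]
eef_rot: [-3.138, 0.005, -0.229]
contact_force: [0.4, -0.7, -1.1]
gripper_width: 0.0176
```

Run:
```python
from h import *
s=get_state();a=s["tcp_pos"];y=s["eef_rot"][2];print(a,s["eef_rot"],s["contact_force"],s["gripper_width"])
q=snapshot("side")[:,:,::-1]
crop("",280,60,480,230,4,"g1.png",q)
```

```text
[ 0.45277708 -0.27799457  0.32742297] [-3.13766411  0.00450218 -0.22871009] [ 0.36946773 -0.7330643  -1.11228553] 0.01757633125300157
```

View pics/g1.png

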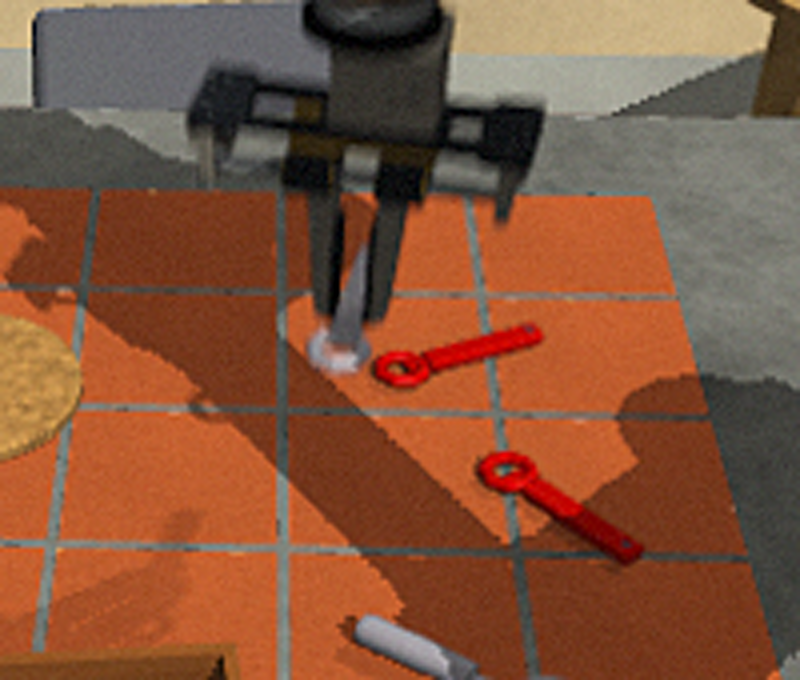

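Run:
```python
from h import *
s=get_state();a=s["tcp_pos"];y=s["eef_rot"][2]
b=np.array([.5855,.0275,.30]);W=[]
for i in range(1,9):
    W.append((*(a+(b-a)*min(1,i/9)),y+(.10-y)*min(1,i/8)))
rows(W[:8])
```

```text
0.64 -3.65 0.37 0.00 -0.00 -0.041;
1.29 -7.30 0.75 0.00 -0.00 -0.082;
1.93 -10.96 1.12 0.00 -0.00 -0.123;
2.58 -14.61 1.50 0.00 -0.00 -0.164;
3.22 -18.26 1.87 0.00 -0.00 -0.205;
3.86 -21.91 2.25 0.00 -0.00 -0.246;
4.51 -25.57 2.62 0.00 -0.00 -0.287;
5.15 -29.22 3.00 0.00 -0.00 -0.328;
```

Call:
{"method": "step_arm", "body": {
  "motion": "-1 0.6 -3.6 0 0 0 -0.04; -1 1.3 -7.3 0.4 0 0 -0.08; -1 1.9 -11 0.8 0 0 -0.12; -1 2.6 -14.6 1.2 0 0 -0.16; -1 3.2 -18.3 1.6 0 0 -0.2; -1 3.9 -21.9 2 0 0 -0.25; -1 4.5 -25.6 2.5 0 0 -0.29; -1 5.2 -29.2 3 0 0 -0.33"
}}

```text
time: 11.22
tcp_pos: [0.5715, -0.0049, 0.3039]
eef_rot: [3.138, -0.004, 0.104]
contact_force: [-0.5, -0.7, -1.5]
gripper_width: 0.0178
```

Run:
```python
from h import *
s=get_state();print(s["tcp_pos"],s["eef_rot"],s["gripper_width"])
rows([(.5855,.0275,.25,.1),(.5855,.0275,.204,.1)])
```

```text
[ 0.5715404  -0.00493536  0.30394167] [ 3.13833117 -0.00412805  0.10356187] 0.01776065988900813
1.70 -3.10 5.39 0.00 -0.00 0.004;
1.68 -3.11 9.99 0.00 -0.00 0.004;
```

Call:
{"method": "step_arm", "body": {
  "motion": "-1 0.8 -1.5 0.5 0 0 0; -1 1.7 -3.1 1 0 0 0; -1 1.7 -3.1 2.5 0 0 0; -1 1.7 -3.1 4 0 0 0; -1 1.7 -3.1 5 0 0 0; -1 1.7 -3.1 5 0 0 0; -1 1.7 -3.1 5 0 0 0; -1 1.7 -3.1 5 0 0 0"
}}

```text
time: 11.88
tcp_pos: [0.5858, 0.0272, 0.2549]
eef_rot: [3.138, -0.005, 0.103]
contact_force: [0.9, -0.5, -0.6]
gripper_width: 0.0174
```

Run:
```python
from h import *
s=get_state();print(s["tcp_pos"],s["eef_rot"],s["gripper_width"],s["contact_force"])
rows([(.5855,.0275,.204,.1)])
q=snapshot("side")[:,:,::-1];t=snapshot("top")[:,:,::-1]
a=np.hstack([cv2.resize(t[150:290,230:360],None,fx=3,fy=3),cv2.resize(q[180:320,230:360],None,fx=3,fy=3)]);cv2.imwrite("pics/p4.png",a)
```

```text
[0.58577947 0.02717737 0.25490713] [ 3.13797965 -0.00541684  0.103057  ] 0.017415972855901064 [ 0.92650046 -0.4864055  -0.56262816]
-0.05 -0.05 5.09 0.00 -0.01 0.003;
```

View pics/p4.png

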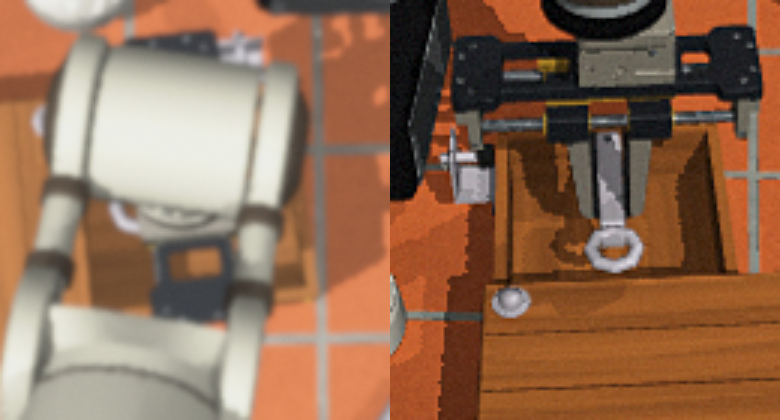

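Call:
{"method": "step_arm", "body": {
  "motion": "-1 0 0 1.2 0 0 0; -1 0 0 2.4 0 0 0; -1 0 0 3.6 0 0 0; -1 0 0 4.5 0 0 0; -1 0 0 4.9 0 0 0; -1 0 0 5 0 0 0; -1 0 0 5 0 0 0; -1 0 0 5 0 0 0"
}}

```text
time: 12.65
tcp_pos: [0.5864, 0.027, 0.2051]
eef_rot: [3.138, -0.006, 0.103]
contact_force: [0.6, -0.2, -1.7]
gripper_width: 0.0175
```

Call:
{"method": "step_arm", "body": {
  "motion": "-0.3 0 0 0 0 0 0; -0.3 0 0 0 0 0 0; -0.3 0 0 0 0 0 0; -0.3 0 0 0 0 0 0; -0.3 0 0 0 0 0 0; -0.3 0 0 -0.5 0 0 0; -0.3 0 0 -3 0 0 0; -0.3 0 0 -6 0 0 0"
}}

```text
time: 13.32
tcp_pos: [0.5847, 0.0274, 0.2637]
eef_rot: [3.139, -0.001, 0.103]
contact_force: [1.4, 0.7, 0.5]
gripper_width: 0.0325
```

Run:
```python
from h import *
s=get_state();print(s["tcp_pos"],s["eef_rot"],s["gripper_width"],s["contact_force"])
q=snapshot("side")[:,:,::-1]
crop("",230,180,430,320,4,"p5.png",q)
# lid geometry at open angle
```

```text
[0.58474852 0.02738736 0.26369989] [ 3.13916531e+00 -1.12071796e-03  1.03078444e-01] 0.03245386283248573 [1.36883578 0.67530326 0.53343115]
```

View pics/p5.png

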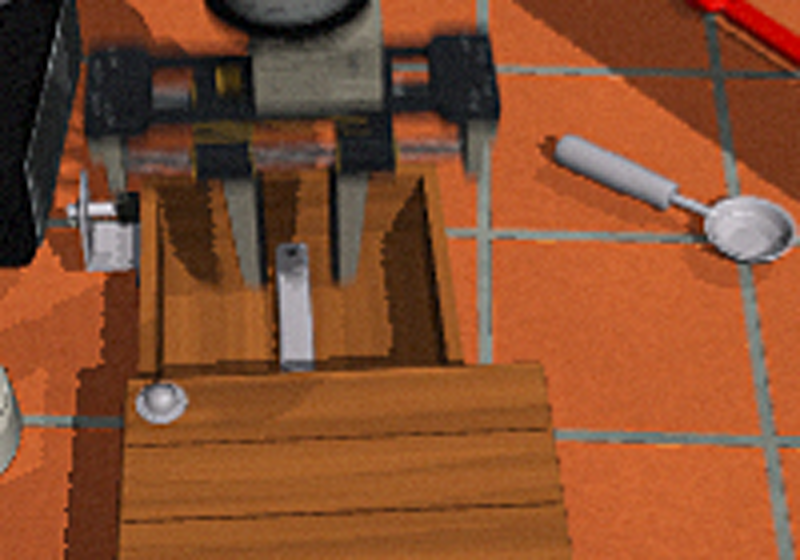

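Run:
```python
from h import *
np.set_printoptions(precision=4,suppress=True)
P=np.array([onz("top",(150+x/3.6,150+y/3.6),.08)[:2] for x,y in((373,118),(97,142),(122,472),(403,447))])
L=np.array([(18,18),(-152,18),(-152,-182),(18,-182)])/1000
A=P-P.mean(0);B=L-L.mean(0)
psi=np.arctan2((B[:,0]*A[:,1]-B[:,1]*A[:,0]).sum(),(B*A).sum())
R=np.array([[np.cos(psi),-np.sin(psi)],[np.sin(psi),np.cos(psi)]])
pin=P.mean(0)-R@L.mean(0)
print(P,psi,"pin",pin,np.abs(P-(pin+L@R.T)).max())
pin=np.array([.6425,.1255])
c=pin+R@np.array([-.152,-.170]);st=c+R@np.array([-.040,0]);print("contact",c,"start",st,"yaw",psi+np.pi/2)
a=get_state()["tcp_pos"];y=get_state()["eef_rot"][2];b=np.array([*st,.305])
rows([(*(a+(b-a)*f),y+(psi+np.pi/2-y)*f) for f in np.arange(1,9)/8])
```

```text
[[0.6582 0.1087]
 [0.6452 0.273 ]
 [0.4493 0.2566]
 [0.4621 0.0916]] -1.4884029658271336 pin [0.6409 0.1225] 0.002725392723310141
contact [0.4606 0.263 ] start [0.4573 0.3029] yaw 0.08239336096776295
-1.26 -3.59 -0.45 0.01 -0.01 0.003;
-2.52 -7.19 -0.90 0.01 -0.01 0.005;
-3.78 -10.78 -1.35 0.01 -0.01 0.008;
-5.05 -14.38 -1.80 0.01 -0.01 0.010;
-6.31 -17.97 -2.25 0.01 -0.01 0.013;
-7.57 -21.57 -2.70 0.01 -0.01 0.016;
-8.83 -25.16 -3.15 0.01 -0.01 0.018;
-10.09 -28.76 -3.60 0.01 -0.01 0.021;
```

Call:
{"method": "step_arm", "body": {
  "motion": "-1 0 0 -2.5 0 0 0; -1 0 0 -5 0 0 0; -1 -1.6 -4 -6 0 0 0; -1 -3 -8 -6 0 0 0; -1 -4.4 -12 -6 0 0 0; -1 -5.8 -16 -6 0 0 0; -1 -7.2 -20 -6 0 0 0.01; -1 -8.6 -24 -6 0 0 0.02"
}}

```text
time: 14.03
tcp_pos: [0.4781, 0.2533, 0.3302]
eef_rot: [3.136, -0.015, 0.083]
contact_force: [0.6, 0.1, -0.0]
gripper_width: 0.0004
```

Run:
```python
from h import *
print(get_state()["tcp_pos"])
rows([(.4573,.303,.30,.082),(.4573,.303,.258,.082)])
```

```text
[0.47810302 0.25329563 0.33021792]
-1.71 -5.14 2.97 0.01 -0.02 0.001;
-1.77 -5.16 7.17 0.01 -0.02 0.001;
```

Call:
{"method": "step_arm", "body": {
  "motion": "-1 -0.8 -2.5 0 0.01 -0.02 0; -1 -1.7 -5.1 1 0.01 -0.02 0; -1 -1.8 -5.2 3 0.01 -0.02 0; -1 -1.8 -5.2 5 0.01 -0.02 0; -1 -1.8 -5.2 6.5 0.01 -0.02 0; -1 -1.8 -5.2 7.2 0.01 -0.02 0; -1 -1.8 -5.2 7.2 0.01 -0.02 0; -1 -1.8 -5.2 7.2 0.01 -0.02 0"
}}

```text
time: 14.7
tcp_pos: [0.4573, 0.3033, 0.2582]
eef_rot: [-3.137, 0.004, 0.082]
contact_force: [-0.1, 0.1, 1.5]
gripper_width: 0.0004
```

Run:
```python
from h import *
s=get_state();print(s["tcp_pos"],s["eef_rot"],s["contact_force"])
t=snapshot("top")[:,:,::-1];q=snapshot("side")[:,:,::-1]
a=np.hstack([cv2.resize(t[160:320,130:330],None,fx=2,fy=2),cv2.resize(q[200:360,230:430],None,fx=2,fy=2)]);cv2.imwrite("pics/p6.png",a)
```

```text
[0.45727901 0.30333726 0.25820722] [-3.13665898  0.00409208  0.08238013] [-0.1002415   0.11571145  1.51617969]
```

View pics/p6.png

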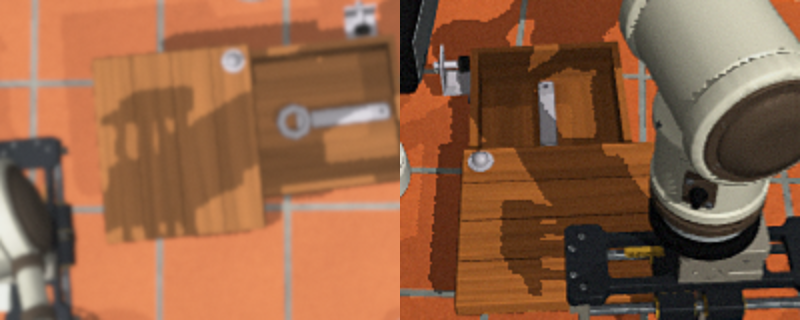

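Call:
{"method": "step_arm", "body": {
  "motion": "-1 0 0.7 0 0 0 0; -1 0 1.4 0 0 0 0; -1 0 1.9 0 0 0 0; -1 0 2.1 0 0 0 0; -1 0 2.3 0 0 0 0; -1 0 2.5 0 0 0 0; -1 0 2.7 0 0 0 0; -1 0 2.9 0 0 0 0"
}}

```text
time: 15.47
tcp_pos: [0.4601, 0.2744, 0.2589]
eef_rot: [-3.136, 0.002, 0.082]
contact_force: [-0.4, -0.0, -0.5]
gripper_width: 0.0006
```

```bash
sed -i 's/^PIN=.*/PIN=np.array([.6425,.1255])/' h.py
python3 - <<'E'
from h import *
s=get_state();print(s["tcp_pos"],s["eef_rot"],s["contact_force"],s["q"])
arc(np.arange(1,9)*.02,.258)
E
```

```text
[0.46007841 0.27440649 0.25892116] [-3.13605742e+00  2.25593004e-03  8.23581870e-02] [-0.43187653 -0.03987503 -0.52677172] [0.31056824 0.22108966 1.83287386 0.00666173 1.08858341 0.22512415]
-0.32 0.34 0.09 -0.01 0.00 -0.020;
-0.64 0.69 0.09 -0.01 0.00 -0.040;
-0.95 1.05 0.09 -0.01 0.00 -0.060;
-1.25 1.41 0.09 -0.01 0.00 -0.080;
-1.55 1.77 0.09 -0.01 0.00 -0.100;
-1.83 2.15 0.08 -0.01 0.00 -0.120;
-2.11 2.53 0.08 -0.01 0.00 -0.140;
-2.39 2.91 0.08 -0.01 0.00 -0.160;
```

Call:
{"method": "step_arm", "body": {
  "motion": "-1 -0.32 0.35 0.09 0 0 -0.02; -1 -0.64 0.7 0.09 0 0 -0.04; -1 -0.95 1.05 0.09 0 0 -0.06; -1 -1.25 1.41 0.09 0 0 -0.08; -1 -1.55 1.77 0.09 0 0 -0.1; -1 -1.83 2.15 0.08 0 0 -0.12; -1 -2.11 2.53 0.08 0 0 -0.14; -1 -2.39 2.91 0.08 0 0 -0.16"
}}

```text
time: 16.13
tcp_pos: [0.4388, 0.2438, 0.2582]
eef_rot: [-3.134, -0.001, 0.243]
contact_force: [2.2, 3.0, -0.7]
gripper_width: 0.0003
```

Run:
```python
from h import *
s=get_state();print(s["tcp_pos"],s["eef_rot"],s["contact_force"],s["q"])
arc(np.arange(1,9)*.03,.258)
```

```text
[0.43875631 0.24382876 0.25823962] [-3.13412381e+00 -7.30209369e-04  2.43275751e-01] [ 2.1909711   2.95032797 -0.65206127] [0.26401345 0.13980725 1.92864374 0.00848481 1.07227184 0.01668135]
-0.48 0.52 0.02 -0.01 -0.00 -0.030;
-0.95 1.04 0.02 -0.01 -0.00 -0.060;
-1.40 1.59 0.01 -0.01 -0.00 -0.090;
-1.84 2.14 0.01 -0.01 -0.00 -0.120;
-2.26 2.71 0.00 -0.01 -0.00 -0.150;
-2.66 3.29 -0.00 -0.01 -0.00 -0.180;
-3.05 3.89 -0.01 -0.01 -0.00 -0.210;
-3.41 4.49 -0.01 -0.01 -0.00 -0.240;
```

Call:
{"method": "step_arm", "body": {
  "motion": "-1 -0.48 0.52 0 -0.01 0 -0.03; -1 -0.95 1.04 0 -0.01 0 -0.06; -1 -1.4 1.59 0 -0.01 0 -0.09; -1 -1.84 2.14 0 -0.01 0 -0.12; -1 -2.26 2.71 0 -0.01 0 -0.15; -1 -2.66 3.29 0 -0.01 0 -0.18; -1 -3.05 3.89 0 -0.01 0 -0.21; -1 -3.41 4.49 0 -0.01 0 -0.24"
}}

```text
time: 16.8
tcp_pos: [0.4158, 0.1926, 0.2581]
eef_rot: [-3.141, -0.001, 0.485]
contact_force: [-3.9, 4.4, 4.1]
gripper_width: 0.0004
```

Run:
```python
from h import *
s=get_state();print(s["tcp_pos"],s["eef_rot"],s["contact_force"])
arc(np.arange(1,9)*.03,.258)
```

```text
[0.41578223 0.1925787  0.2580572 ] [-3.14123368e+00 -8.66525013e-04  4.84550427e-01] [-3.94671764  4.35553939  4.14666016]
-0.49 0.52 0.01 -0.00 -0.00 -0.030;
-0.96 1.05 0.00 -0.00 -0.00 -0.060;
-1.41 1.59 0.00 -0.00 -0.00 -0.090;
-1.85 2.15 0.00 -0.00 -0.00 -0.120;
-2.28 2.72 0.00 -0.00 -0.00 -0.150;
-2.68 3.30 0.00 -0.00 -0.00 -0.180;
-3.07 3.89 0.00 -0.00 -0.00 -0.210;
-3.44 4.50 0.00 -0.00 -0.00 -0.240;
```

Call:
{"method": "step_arm", "body": {
  "motion": "-1 -0.48 0.52 0 0 0 -0.03; -1 -0.95 1.05 0 0 0 -0.06; -1 -1.4 1.59 0 0 0 -0.09; -1 -1.84 2.15 0 0 0 -0.12; -1 -2.27 2.72 0 0 0 -0.15; -1 -2.68 3.3 0 0 0 -0.18; -1 -3.07 3.89 0 0 0 -0.21; -1 -3.44 4.5 0 0 0 -0.24"
}}

```text
time: 17.47
tcp_pos: [0.406, 0.137, 0.2582]
eef_rot: [-3.14, -0.002, 0.726]
contact_force: [-1.8, 4.0, 2.5]
gripper_width: 0.0004
```

Run:
```python
from h import *
s=get_state();print(s["tcp_pos"],s["eef_rot"],s["contact_force"],np.linalg.norm(s["tcp_pos"][:2]-PIN))
arc(np.arange(1,9)*.03,.258)
```

```text
[0.40601817 0.13698464 0.25815198] [-3.13956932e+00 -1.88553469e-03  7.25879573e-01] [-1.81409715  4.01823034  2.53492819] 0.2367605377391111
-0.49 0.52 0.01 -0.00 -0.00 -0.030;
-0.96 1.04 0.01 -0.00 -0.00 -0.060;
-1.42 1.59 0.01 -0.00 -0.00 -0.090;
-1.86 2.15 0.01 -0.00 -0.00 -0.120;
-2.28 2.72 0.01 -0.00 -0.00 -0.150;
-2.69 3.30 0.00 -0.00 -0.00 -0.180;
-3.08 3.89 0.00 -0.00 -0.00 -0.210;
-3.45 4.50 -0.00 -0.00 -0.00 -0.240;
```

Call:
{"method": "step_arm", "body": {
  "motion": "-1 -0.48 0.52 0 0 0 -0.03; -1 -0.95 1.05 0 0 0 -0.06; -1 -1.4 1.59 0 0 0 -0.09; -1 -1.84 2.15 0 0 0 -0.12; -1 -2.27 2.72 0 0 0 -0.15; -1 -2.68 3.3 0 0 0 -0.18; -1 -3.07 3.89 0 0 0 -0.21; -1 -3.44 4.5 0 0 0 -0.24"
}}

```text
time: 18.13
tcp_pos: [0.4098, 0.0807, 0.2581]
eef_rot: [-3.138, -0.003, 0.967]
contact_force: [-2.5, 4.7, 2.2]
gripper_width: 0.0001
```

Call:
{"method": "step_arm", "body": {
  "motion": "-1 -0.48 0.52 0 0 0 -0.03; -1 -0.95 1.05 0 0 0 -0.06; -1 -1.4 1.59 0 0 0 -0.09; -1 -1.84 2.15 0 0 0 -0.12; -1 -2.27 2.72 0 0 0 -0.15; -1 -2.68 3.3 0 0 0 -0.18; -1 -3.07 3.89 0 0 0 -0.21; -1 -3.44 4.5 0 0 0 -0.24"
}}

```text
time: 18.8
tcp_pos: [0.4268, 0.027, 0.2576]
eef_rot: [-3.136, -0.004, 1.209]
contact_force: [-3.8, 2.9, 4.0]
gripper_width: 0.0005
```

Run:
```python
from h import *
s=get_state();print(s["tcp_pos"],s["eef_rot"],s["contact_force"],np.linalg.norm(s["tcp_pos"][:2]-PIN))
arc(np.arange(1,9)*.03,.258)
t=snapshot("top")[:,:,::-1];q=snapshot("side")[:,:,::-1]
a=np.hstack([cv2.resize(t[150:310,200:400],None,fx=2,fy=2),cv2.resize(q[190:350,230:430],None,fx=2,fy=2)]);cv2.imwrite("pics/p7.png",a)
```

```text
[0.42682743 0.02700543 0.25763969] [-3.13562866 -0.00423731  1.20913195] [-3.84933974  2.89900298  3.96252866] 0.23709879502933442
-0.49 0.51 -0.04 -0.01 -0.00 -0.030;
-0.97 1.04 -0.05 -0.01 -0.00 -0.060;
-1.43 1.58 -0.05 -0.01 -0.00 -0.090;
-1.88 2.14 -0.06 -0.01 -0.00 -0.120;
-2.30 2.70 -0.06 -0.01 -0.00 -0.150;
-2.72 3.28 -0.07 -0.01 -0.00 -0.180;
-3.11 3.88 -0.07 -0.01 -0.00 -0.210;
-3.48 4.48 -0.08 -0.01 -0.00 -0.240;
```

View pics/p7.png

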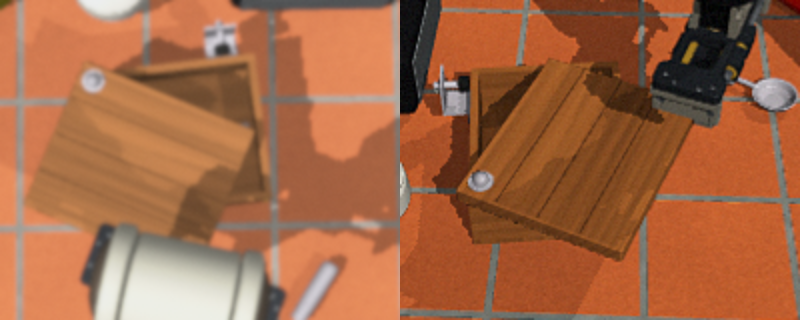

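Call:
{"method": "step_arm", "body": {
  "motion": "-1 -0.48 0.52 0 0 0 -0.03; -1 -0.95 1.05 0 0 0 -0.06; -1 -1.4 1.59 0 0 0 -0.09; -1 -1.84 2.15 0 0 0 -0.12; -1 -2.27 2.72 0 0 0 -0.15; -1 -2.68 3.3 0 0 0 -0.18; -1 -3.07 3.89 0 0 0 -0.21; -1 -3.44 4.5 0 0 0 -0.24"
}}

```text
time: 19.57
tcp_pos: [0.4563, -0.0215, 0.257]
eef_rot: [-3.135, -0.004, 1.448]
contact_force: [-5.4, -0.4, 5.8]
gripper_width: 0.0004
```

Run:
```python
from h import *
s=get_state();print(s["tcp_pos"],s["eef_rot"],s["contact_force"],s["moment"])
arc(np.arange(1,9)*.012,s["tcp_pos"][2])
t=snapshot("top")[:,:,::-1];cv2.imwrite("pics/t8.png",t);crop("",200,150,380,280,4.4,"p8.png",t)
```

```text
[ 0.45633714 -0.02150544  0.25704132] [-3.13479638 -0.00425189  1.44801597] [-5.39307604 -0.43072961  5.77804092] [0.07794009 0.81597433 0.02624717]
-0.20 0.20 -0.00 -0.01 -0.00 -0.012;
-0.40 0.41 -0.00 -0.01 -0.00 -0.024;
-0.59 0.62 -0.01 -0.01 -0.00 -0.036;
-0.78 0.83 -0.01 -0.01 -0.00 -0.048;
-0.97 1.04 -0.01 -0.01 -0.00 -0.060;
-1.16 1.26 -0.01 -0.01 -0.00 -0.072;
-1.34 1.47 -0.02 -0.01 -0.00 -0.084;
-1.52 1.69 -0.02 -0.01 -0.00 -0.096;
```

View pics/p8.png

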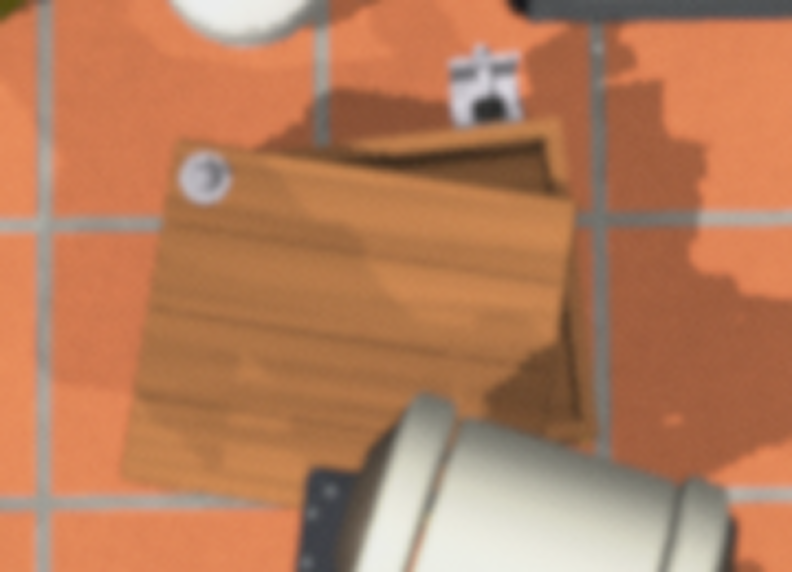

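Call:
{"method": "step_arm", "body": {
  "motion": "-1 -0.2 0.2 -0.05 0 0 -0.012; -1 -0.4 0.41 -0.05 0 0 -0.024; -1 -0.59 0.62 -0.05 0 0 -0.036; -1 -0.78 0.83 -0.05 0 0 -0.048; -1 -0.97 1.04 -0.05 0 0 -0.06; -1 -1.16 1.26 -0.05 0 0 -0.072; -1 -1.34 1.47 -0.05 0 0 -0.084; -1 -1.52 1.69 -0.05 0 0 -0.096"
}}

```text
time: 20.28
tcp_pos: [0.4718, -0.0397, 0.2571]
eef_rot: [-3.135, -0.004, 1.546]
contact_force: [-4.1, 0.1, -2.3]
gripper_width: 0.0
```

Call:
{"method": "step_arm", "body": {
  "motion": "-1 -0.1 0.1 -0.05 0 0 -0.006; -1 -0.2 0.2 -0.05 0 0 -0.012; -1 -0.3 0.3 -0.05 0 0 -0.018; -1 -0.4 0.41 -0.05 0 0 -0.024; -1 -0.5 0.51 -0.05 0 0 -0.03; -1 -0.59 0.62 -0.05 0 0 -0.036; -1 -0.69 0.72 -0.05 0 0 -0.042; -1 -0.78 0.83 -0.05 0 0 -0.048"
}}

```text
time: 20.95
tcp_pos: [0.4799, -0.0478, 0.2574]
eef_rot: [-3.135, -0.004, 1.595]
contact_force: [-4.8, 0.4, -3.7]
gripper_width: 0.0
```

Run:
```python
from h import *
s=get_state();print(s["tcp_pos"],s["eef_rot"],s["contact_force"],s["moment"])
arc(np.arange(1,9)*.003,s["tcp_pos"][2])
t=snapshot("top")[:,:,::-1];cv2.imwrite("pics/t9.png",t);crop("",200,150,380,280,4.4,"p9.png",t)
q=snapshot("side")[:,:,::-1];crop("",230,190,370,300,5,"p9s.png",q)
```

```text
[ 0.47987497 -0.04777556  0.25743724] [-3.13499542 -0.0042945   1.59475883] [-4.77696468  0.40335839 -3.69652534] [0.20382136 0.76919115 0.01879836]
-0.05 0.05 -0.00 -0.01 -0.00 -0.003;
-0.10 0.10 -0.00 -0.01 -0.00 -0.006;
-0.15 0.15 -0.00 -0.01 -0.00 -0.009;
-0.20 0.20 -0.00 -0.01 -0.00 -0.012;
-0.25 0.26 -0.00 -0.01 -0.00 -0.015;
-0.30 0.31 -0.00 -0.01 -0.00 -0.018;
-0.35 0.36 -0.00 -0.01 -0.00 -0.021;
-0.40 0.41 -0.00 -0.01 -0.00 -0.024;
```

View pics/p9.png

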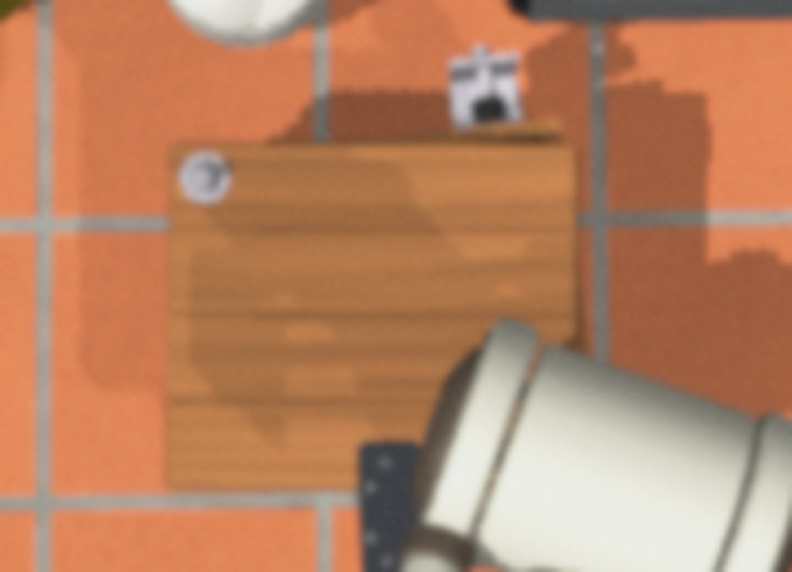

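View pics/p9s.png

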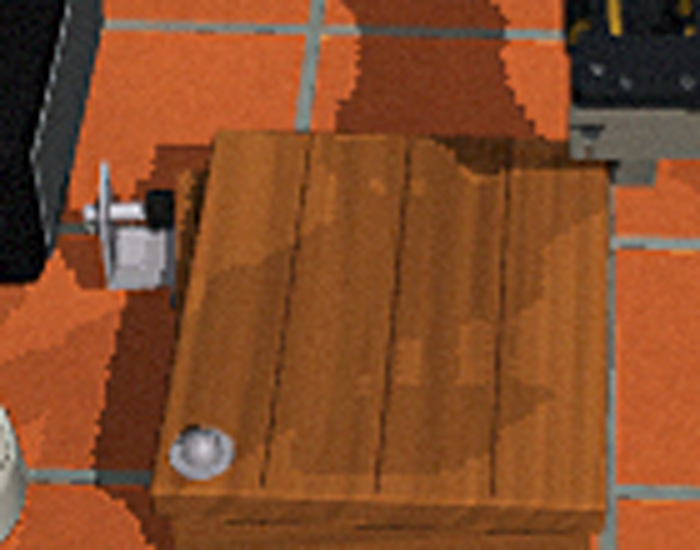

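Call:
{"method": "step_arm", "body": {
  "motion": "-1 -0.05 0.05 0 0 0 -0.003; -1 -0.1 0.1 0 0 0 -0.006; -1 -0.15 0.15 0 0 0 -0.009; -1 -0.2 0.2 0 0 0 -0.012; -1 -0.25 0.26 0 0 0 -0.015; -1 -0.3 0.31 0 0 0 -0.018; -1 -0.35 0.36 0 0 0 -0.021; -1 -0.4 0.41 0 0 0 -0.024"
}}

```text
time: 21.72
tcp_pos: [0.4843, -0.0519, 0.2575]
eef_rot: [-3.136, -0.004, 1.619]
contact_force: [-4.7, 0.9, -3.3]
gripper_width: 0.0005
```

```bash
cat > f.py <<'E'
from h import *
s=get_state();print(s["tcp_pos"],s["eef_rot"],s["contact_force"],s["moment"])
E
python3 f.py
python3 - <<'E'
from h import *
arc(np.arange(1,9)*.0015,get_state()["tcp_pos"][2])
E
```

```text
[ 0.48427766 -0.05185964  0.25753199] [-3.13562225 -0.00403574  1.61864062] [-4.72661243  0.92970337 -3.30681482] [0.21258108 0.74986871 0.01968629]
-0.02 0.03 -0.00 -0.01 -0.00 -0.001;
-0.05 0.05 -0.00 -0.01 -0.00 -0.003;
-0.07 0.08 -0.00 -0.01 -0.00 -0.004;
-0.10 0.10 -0.00 -0.01 -0.00 -0.006;
-0.12 0.13 -0.00 -0.01 -0.00 -0.007;
-0.15 0.15 -0.00 -0.01 -0.00 -0.009;
-0.17 0.18 -0.00 -0.01 -0.00 -0.010;
-0.20 0.20 -0.00 -0.01 -0.00 -0.012;
```

Call:
{"method": "step_arm", "body": {
  "motion": "-1 -0.02 0.03 0 0 0 -0.001; -1 -0.05 0.05 0 0 0 -0.003; -1 -0.07 0.08 0 0 0 -0.004; -1 -0.1 0.1 0 0 0 -0.006; -1 -0.12 0.13 0 0 0 -0.007; -1 -0.15 0.15 0 0 0 -0.009; -1 -0.17 0.18 0 0 0 -0.01; -1 -0.2 0.2 0 0 0 -0.012"
}}

```text
time: 22.38
tcp_pos: [0.4864, -0.0538, 0.2576]
eef_rot: [-3.136, -0.004, 1.631]
contact_force: [-3.7, -0.3, -3.5]
gripper_width: 0.0004
```

Call:
{"method": "step_arm", "body": {
  "motion": "-1 -0.02 0.03 0 0 0 -0.001; -1 -0.05 0.05 0 0 0 -0.003; -1 -0.07 0.08 0 0 0 -0.004; -1 -0.1 0.1 0 0 0 -0.006; -1 -0.12 0.13 0 0 0 -0.007; -1 -0.15 0.15 0 0 0 -0.009; -1 -0.17 0.18 0 0 0 -0.01; -1 -0.2 0.2 0 0 0 -0.012"
}}

```text
time: 23.05
tcp_pos: [0.4886, -0.0557, 0.2575]
eef_rot: [-3.136, -0.004, 1.643]
contact_force: [-4.9, -0.6, -3.4]
gripper_width: -0.0003
```

Call:
{"method": "step_arm", "body": {
  "motion": "-1 -0.02 0.03 0 0 0 -0.001; -1 -0.05 0.05 0 0 0 -0.003; -1 -0.07 0.08 0 0 0 -0.004; -1 -0.1 0.1 0 0 0 -0.006; -1 -0.12 0.13 0 0 0 -0.007; -1 -0.15 0.15 0 0 0 -0.009; -1 -0.17 0.18 0 0 0 -0.01; -1 -0.2 0.2 0 0 0 -0.012"
}}

```text
time: 23.72
tcp_pos: [0.4908, -0.0576, 0.2575]
eef_rot: [-3.136, -0.004, 1.655]
contact_force: [-4.4, 0.4, -3.0]
gripper_width: 0.0004
```

Call:
{"method": "step_arm", "body": {
  "motion": "-1 -0.02 0.03 0 0 0 -0.001; -1 -0.05 0.05 0 0 0 -0.003; -1 -0.07 0.08 0 0 0 -0.004; -1 -0.1 0.1 0 0 0 -0.006; -1 -0.12 0.13 0 0 0 -0.007; -1 -0.15 0.15 0 0 0 -0.009; -1 -0.17 0.18 0 0 0 -0.01; -1 -0.2 0.2 0 0 0 -0.012"
}}

```text
time: 24.38
tcp_pos: [0.493, -0.0594, 0.2575]
eef_rot: [-3.136, -0.004, 1.667]
contact_force: [-4.8, -0.2, -3.0]
gripper_width: 0.0004
```

```bash
python3 f.py
python3 - <<'E'
from h import *
t=snapshot("top")[:,:,::-1];cv2.imwrite("pics/t10.png",t);crop("",220,150,360,260,5,"p10.png",t)
q=snapshot("side")[:,:,::-1];crop("",230,190,370,300,5,"p10s.png",q)
E
```

```text
[ 0.49297258 -0.0593952   0.25752802] [-3.13612246 -0.00428268  1.66719291] [-4.81036842 -0.23981405 -2.96753184] [0.11263175 0.74479598 0.02405417]
```

View pics/p10.png

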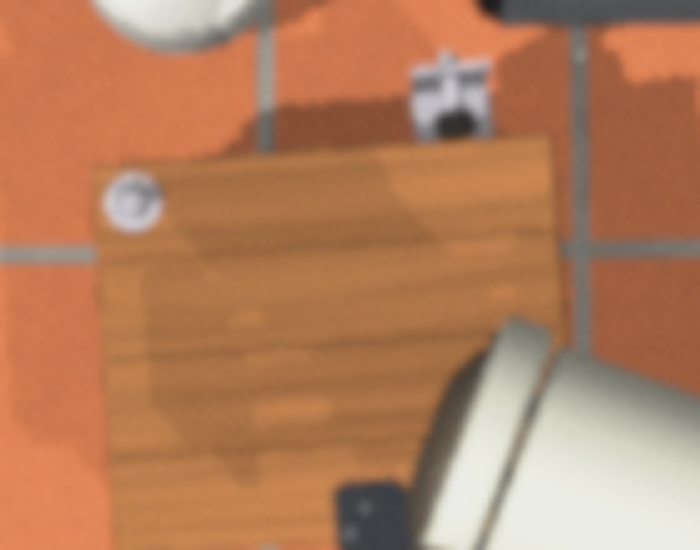

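View pics/p10s.png

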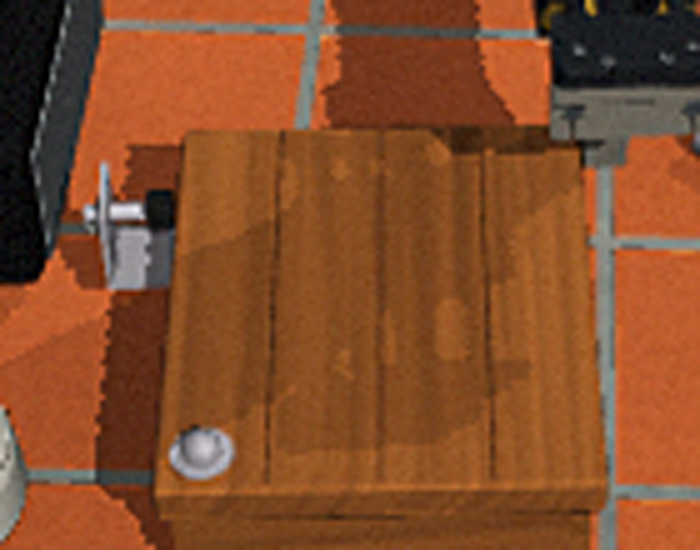

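Call:
{"method": "step_arm", "body": {
  "motion": "-1 -0.02 0.02 0 0 0 -0.001; -1 -0.03 0.03 0 0 0 -0.002; -1 -0.05 0.05 0 0 0 -0.003; -1 -0.07 0.07 0 0 0 -0.004; -1 -0.08 0.08 0 0 0 -0.005; -1 -0.1 0.1 0 0 0 -0.006; -1 -0.11 0.12 0 0 0 -0.007; -1 -0.13 0.13 0 0 0 -0.008"
}}

```text
time: 25.15
tcp_pos: [0.4944, -0.0606, 0.2575]
eef_rot: [-3.136, -0.004, 1.675]
contact_force: [-4.7, 0.2, -2.9]
gripper_width: 0.0004
```

Call:
{"method": "step_arm", "body": {
  "motion": "-1 -0.02 0.02 0 0 0 -0.001; -1 -0.03 0.03 0 0 0 -0.002; -1 -0.05 0.05 0 0 0 -0.003; -1 -0.07 0.07 0 0 0 -0.004; -1 -0.08 0.08 0 0 0 -0.005; -1 -0.1 0.1 0 0 0 -0.006; -1 -0.11 0.12 0 0 0 -0.007; -1 -0.13 0.13 0 0 0 -0.008"
}}

```text
time: 25.82
tcp_pos: [0.4959, -0.0618, 0.2575]
eef_rot: [-3.136, -0.004, 1.683]
contact_force: [-4.3, 0.4, -2.7]
gripper_width: 0.0003
```

Call:
{"method": "step_arm", "body": {
  "motion": "-1 -0.02 0.02 0 0 0 -0.001; -1 -0.03 0.03 0 0 0 -0.002; -1 -0.05 0.05 0 0 0 -0.003; -1 -0.07 0.07 0 0 0 -0.004; -1 -0.08 0.08 0 0 0 -0.005; -1 -0.1 0.1 0 0 0 -0.006; -1 -0.11 0.12 0 0 0 -0.007; -1 -0.13 0.13 0 0 0 -0.008"
}}

```text
time: 26.48
tcp_pos: [0.4971, -0.0627, 0.2575]
eef_rot: [-3.135, -0.005, 1.691]
contact_force: [-7.4, 0.3, -0.4]
gripper_width: 0.0005
```

Call:
{"method": "step_arm", "body": {
  "motion": "-1 -0.02 0.02 0 0 0 -0.001; -1 -0.03 0.03 0 0 0 -0.002; -1 -0.05 0.05 0 0 0 -0.003; -1 -0.06 0.06 0 0 0 -0.003; -1 -0.07 0.07 0 0 0 -0.004; -1 -0.07 0.07 0 0 0 -0.004; -1 -0.07 0.07 0 0 0 -0.004; -1 -0.07 0.07 0 0 0 -0.004"
}}

```text
time: 27.15
tcp_pos: [0.4976, -0.0631, 0.2575]
eef_rot: [-3.134, -0.006, 1.696]
contact_force: [-7.9, -0.0, 0.6]
gripper_width: 0.0003
```

Call:
{"method": "step_arm", "body": {
  "motion": "-1 -0.02 0.02 0 0 0 -0.001; -1 -0.03 0.04 0 0 0 -0.001; -1 -0.05 0.06 0 0 0 -0.002; -1 -0.06 0.08 0 0 0 -0.002; -1 -0.08 0.1 0 0 0 -0.003; -1 -0.09 0.11 0 0 0 -0.003; -1 -0.09 0.11 0 0 0 -0.003; -1 -0.09 0.11 0 0 0 -0.003"
}}

```text
time: 27.82
tcp_pos: [0.4984, -0.0636, 0.2574]
eef_rot: [-3.132, -0.007, 1.699]
contact_force: [-8.2, 1.7, 1.8]
gripper_width: 0.0001
```

```bash
python3 f.py
```

```text
[ 0.49838353 -0.06356385  0.25744038] [-3.13185289 -0.00749448  1.69882722] [-8.20488052  1.66615632  1.7822192 ] [0.35747894 1.36468537 0.04214914]
```

Call:
{"method": "step_arm", "body": {
  "motion": "-1 -0.02 0.03 0 0 0 0; -1 -0.04 0.06 0 0 0 -0.001; -1 -0.06 0.09 0 0 0 -0.001; -1 -0.08 0.12 0 0 0 -0.002; -1 -0.09 0.15 0 0 0 -0.002; -1 -0.1 0.17 0 0 0 -0.002; -1 -0.1 0.17 0 0 0 -0.002; -1 -0.1 0.17 0 0 0 -0.002"
}}

```text
time: 28.48
tcp_pos: [0.4996, -0.0641, 0.2574]
eef_rot: [-3.129, -0.009, 1.701]
contact_force: [-10.0, 0.7, 3.3]
gripper_width: 0.0005
```

```bash
python3 f.py
```

```text
[ 0.4995704  -0.06412132  0.25743197] [-3.12869468 -0.00871515  1.70123999] [-9.95034874  0.72189005  3.25701577] [0.23335305 1.65070064 0.03099019]
```

Call:
{"method": "step_arm", "body": {
  "motion": "-1 0 -0.1 0 0 0 0; -1 0 -0.3 0 0 0 0; -1 0 -0.7 0 0 0 0; -1 0 -1.5 0 0 0 0; -1 0 -3 0 0 0 0; -1 0 -4.5 -1 0 0 0; -1 0 -5 -4 0 0 0; -1 0 -5 -8 0 0 0"
}}

```text
time: 29.15
tcp_pos: [0.4487, -0.0708, 0.3362]
eef_rot: [-3.124, -0.012, 1.7]
contact_force: [0.6, 0.2, -0.6]
gripper_width: 0.0005
```

Call:
{"method": "step_arm", "body": {
  "motion": "-1 0 -3 -2 0 0 0; -1 0 -6 -4 0 0 0; -1 0 -6 -7 0 0 0; -1 0 -6 -10 0 0 0; -1 0 -6 -10 0 0 0; -1 0 -6 -10 0 0 0; -1 0 -6 -10 0 0 0; -1 0 -6 -10 0 0 0"
}}

```text
time: 29.82
tcp_pos: [0.3909, -0.0794, 0.4359]
eef_rot: [-3.122, -0.013, 1.7]
contact_force: [-0.9, -0.6, 0.1]
gripper_width: 0.0006
```

```bash
python3 f.py
python3 - <<'E'
from h import *
t=snapshot("top")[:,:,::-1];cv2.imwrite("pics/t11.png",t);
q=snapshot("side")[:,:,::-1];crop("",230,190,370,300,5,"p11s.png",q)
E
```

```text
[ 0.39090341 -0.07938271  0.43588276] [-3.12192852 -0.01333723  1.70045148] [-0.88803422 -0.62211297  0.10251759] [ 0.10026958 -0.13500273 -0.01907051]
```

View pics/t11.png

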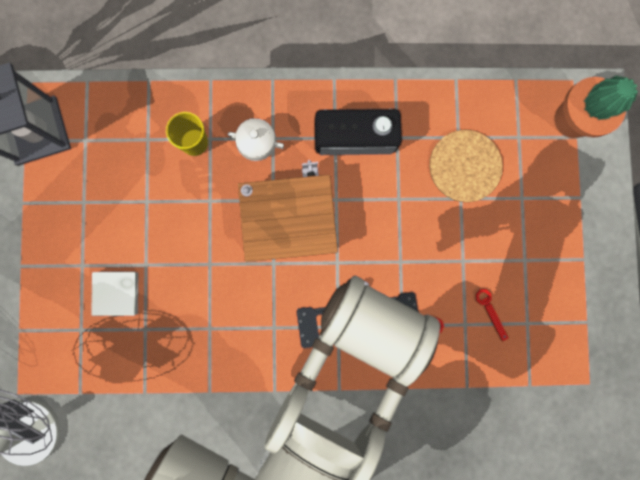

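View pics/p11s.png

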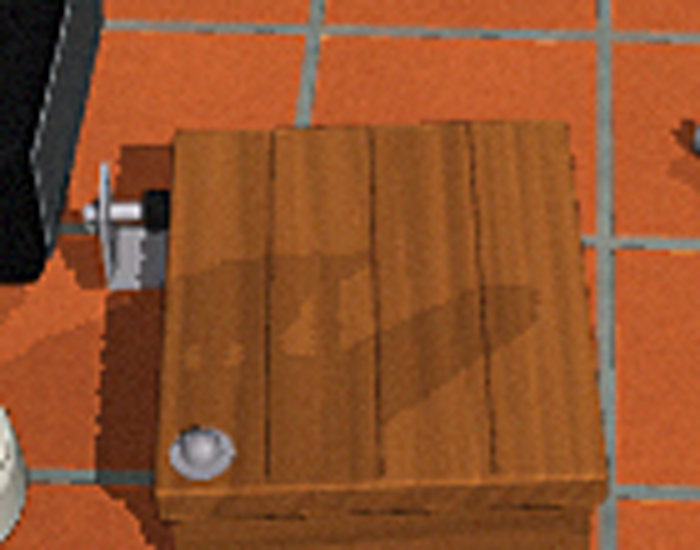

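The lid's far edge sits against the buffer (side crop, about 170,205), square with the box. The bystanders are at the pixel positions where they started.

```bash
python3 -c "
from bench import *
print(sign_off())"
```

```text
the job is handed in; nothing more can be done
None
```

I opened the lid to about 1.6 rad, laid the bottle opener flat on the box floor and let go. I then pushed the lid back along its arc until it met the buffer. The job is handed in; it reports no verdict.

**Lid on buffer:** The push force rose from a steady 4.7 N to 10 N against the buffer. That works out to about 5–6 N on the buffer, estimated from the wrist force. I then backed straight off and the wrist force fell to zero. The last pictures show the lid touching the buffer at a pivot of about -0.03 rad. I could not measure the force still left on the buffer; I am relying on the stiff pivot to hold it.

**Opener and bystanders:** The opener was seen lying flat in the box before closing, but the lid hides it now. The bystanders I could see had not moved. In the last top view the arm covered the spoon.

**Disagreement:** The two cameras differed by 4–8 mm in y, so I averaged them and confirmed by touch.

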